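# Load the sloping cell charger and switch it on

### The job

Drop the three loose rechargeable cells, one by one and nub up, each into the well of the sloping charging dock that fits its size, all the way to the bottom. When all three are in, push the toggle switch at the dock's far end fully over to the dock's high side to start charging. Leave the tape, the wrench and the tin where they are.

Things in the scene. Friction and masses are not known exactly. Their poses are not given: they have to be found in the camera images.
- cell_thin: thin rechargeable cell: cylinder 18 mm across, 65 mm tall plus a 3 mm contact nub on top, about 46 g, grey sleeve, steel ends, standing on the bench nub up. Origin: centre of its flat bottom; z along the cell to the nub. The three cells look alike but for size.
- cell_middle: middle rechargeable cell: cylinder 26 mm across, 50 mm tall plus a 3 mm contact nub on top, about 70 g, grey sleeve, steel ends, standing on the bench nub up. Origin: centre of its flat bottom; z along the cell to the nub. The three cells look alike but for size.
- cell_fat: fat rechargeable cell: cylinder 34 mm across, 61 mm tall plus a 3 mm contact nub on top, about 140 g, grey sleeve, steel ends, standing on the bench nub up. Origin: centre of its flat bottom; z along the cell to the nub. The three cells look alike but for size.
- well_thin (a point): well for the thin cell, the one nearest the robot: round bore 21 mm wide, 25 mm deep, 2 mm chamfer. Point: centre of its floor. z: the well's axis, out of the mouth, leaning 30 deg from vertical to the dock's front; x: up the slope; y: along the row, towards the robot. The seated cell stands 40 mm out of the face.
- well_middle (a point): well for the middle cell, the far one, next to the switch: round bore 29 mm wide, 25 mm deep, 2 mm chamfer. Point: centre of its floor. z: the well's axis, out of the mouth, leaning 30 deg from vertical to the dock's front; x: up the slope; y: along the row, towards the robot. The seated cell stands 25 mm out of the face.
- well_fat (a point): well for the fat cell, the one in between: round bore 37 mm wide, 25 mm deep, 2 mm chamfer. Point: centre of its floor. z: the well's axis, out of the mouth, leaning 30 deg from vertical to the dock's front; x: up the slope; y: along the row, towards the robot. The seated cell stands 36 mm out of the face.
- dock: fixed charging dock: black foot 150 x 310 x 20 mm, sloping grey block (100 up the slope, 240 along the row, 30 thick); wells 75 mm (thin to fat) and 70 mm (fat to middle) apart, floors about 60 mm above the bench. Its front, the slope's low side, faces the robot's right (yaw 1.4 to 2.1 rad). Origin: on the bench under it; x to its back, y along the row towards the robot, z up.
- switch (a joint): angle of the toggle switch at the dock's far end (beyond the wells), rad: 0 to 0.2 = off, leaning to the dock's front; 0.5 = upright; 1.0 = on, end stop, leaning to the back (the slope's high side). Level hinge along the row of wells; needs 1 to 2 N at the ball and stays where it is left.
- switch_tip (a point): centre of the switch's 26 mm white ball, 60 mm from the hinge, which is 42 mm above the bench; the ball's centre is 95 mm up at either end of its travel, 102 mm midway. Over the whole swing it travels 58 mm level towards the dock's back. It lies about 80 mm beyond the middle well along the row.
- tape: bystander: roll of grey tape lying flat, 100 mm across, 24 mm tall; origin at the centre of its underside. Leave alone.
- wrench: bystander: steel wrench lying flat, 180 mm long along its x, 38 mm wide, 8 mm thick; origin at the middle of its underside. Leave alone.
- tin: bystander: small closed tin, 76 mm across, 85 mm tall; origin at the centre of its underside. Leave alone.
Not all that is in view belongs to the job. Leave any yellow look-alike of the cell_middle alone. What is shaped like the cell_thin but blue is not meant.

How it is judged:
By the outcome, as a careful person would: the job done as asked, in the order asked, and still so for the second after the job is handed in, with the robot touching nothing.
It also fails if it takes over 72 s, if anything falls off the work surface, if the arm or the gripper's body presses on something with over 40 N, if the wrist force passes 120 N, or if a joint passes its speed limit or range.

### The arm

A 6-joint arm with a two-finger parallel gripper is mounted at the origin on the work surface. World frame = base frame: x ahead of the robot, y to its left, z up, the work surface at z = 0. Lengths are in mm, angles in rad, forces in N, time in s.
With the tool pointing down it reaches from about 325 to 900 mm from the base axis. Payload 6.1 kg.
Tool frame: the origin (TCP) lies at the very end of the fingers, on their centre line; the grasp point (between the pads) lies robot.hold_point_z behind it (robot.hold_point_z is the distance from the TCP to the grasp point, in mm); z points along the fingers, y is the direction in which the jaws open and shut (so a half turn about z gives the same grasp; the last joint's range is limited). The gripper opens to 87 mm and grips with 3 to 60 N. Pads are 19 mm wide; open, the fingers measure 117 mm over their backs; the gripper's body (75 mm by 190 mm) begins 51 mm behind the grasp point.
Start: joints at [-1.283, 0.22, 1.526, -0, 1.395, -0.126], TCP at [251.299, -572.245, 222.538] pointing down, gripper open.
Joint ranges: [-2.98, 2.98], [-0.91, 2.08], [0.09, 2.57], [-1.24, 4.39], [0.2, 2.65], [-2.68, 2.68]. Speed limits (rad/s): [2.57, 2.57, 3.01, 3.14, 3.14, 3.14].

### API

Orientations are given as a 3x3 rotation matrix whose columns are the frame's x, y, z axes.
In Python, from rig import robot gives the robot as it stands. The module is installed in compiled form; this text tells all that it offers.
- The arm moves only by the shell command python3 -m handwheel 'ROWS' [FORCE]. ROWS is JSON, a list of rows, each a list of 3 entries, a list of its own where there are three numbers: the finger opening in mm, from 0 to 87, then the shift along the tool's x, y, z in mm, then the turn about the tool's z in rad. In form: [[jaw, [x, y, z], roll], ...]. A call has 1 to 5 rows; each row shifts and turns the commanded pose from where the row before left it, along the tool's axes as they then stand; what a row does not reach is not made up. A row lasts 1/12 s, in which the tool goes at most 41.7 mm and 7.16 degrees, less where a joint would pass 70% of its speed; a pose out of reach is approached as far as the arm can. A call with a gripper value outside its range is refused whole. The fingers move at their own pace and stop on an object; FORCE is the grip in N (left out, the last holds). Time passes only in rows, so rows that do not move let the fingers close. It gives the time, the measured TCP pose, the force and the opening at its end, in the units of the state.
- robot.observe(): the state, without advancing time (a new reading comes with each control period).
- robot.get_image(name): name is "side" or "top"; returns the picture (400x640x3 uint8, red, green, blue); there is no depth.
- robot.camera_model(name): a dict with "intrinsics" (3x3 intrinsics, pixels), "xyz" and "orientation" of the camera in the world. Camera axes: x right, y down, z forward; pixel columns grow to the right and rows downward; lengths in mm; the calibration is good to about 2 mm. A picture is of the moment at which its call begins. camera_model takes no time and is no camera call.
- robot.sign_off(): hands the job in, once; it reports no verdict.
The state is a dict: "t": time; "joint_pos": joint angles; "joint_vel": joint speeds; "joint_efforts": joint torques, N m; "position": TCP position; "orientation": TCP orientation; "force": force on the tool from outside, world axes, zero at the start; "wrist_torque": the same for the moment, N m; "gripper_width": opening from 0.0 (shut) to 1.0 (fully open).
Only numpy, scipy, OpenCV 4.12 (cv2) and the standard library are available. Lean on these libraries where they do the work, as an engineer would, in place of code of your own. Each camera call takes 0.05 s, during which the arm holds its last target. There are 200 camera calls.

## Working session

There is one attempt and no reset: what is moved stays moved. The work goes in short steps, Python scripts to look and compute and a shell command to move; the robot and the scene stay as the last step left them, time stands still between calls to the robot, and variables do not carry over. Pictures are saved under pics/ and viewed, about 8 in all and at most 12, crops included, and the job is handed in when it is done.

```bash
mkdir -p pics; python3 - <<'E'
from rig import robot
import cv2,numpy as np
print(robot.hold_point_z, robot.observe())
for n in("side","top"):
    im=robot.get_image(n); cv2.imwrite(f"pics/{n}0.png",im[:,:,::-1]); m=robot.camera_model(n); print(n,m)
a=cv2.imread("pics/side0.png");b=cv2.imread("pics/top0.png")
E
```

```text
18.700000000000003 {'t': 0.0, 'joint_pos': array([-1.28305333e+00,  2.21202352e-01,  1.52762043e+00, -2.69078522e-06,
        1.39469492e+00, -1.26045991e-01]), 'joint_vel': array([-0.000761  , -0.00041552, -0.00149363,  0.00064244,  0.00054166,
       -0.00026789]), 'joint_efforts': array([ 7.45863258e-05, -4.94613218e+01, -3.87371135e+01,  6.97628804e-02,
        5.69925481e-02, -1.35374639e-04]), 'position': array([ 251.14945434, -571.63935307,  221.44705056]), 'orientation': array([[ 9.15603792e-01,  4.02081328e-01, -5.48847244e-04],
       [ 4.02081632e-01, -9.15601964e-01,  1.84515151e-03],
       [ 2.39375358e-04, -1.91010912e-03, -9.99998147e-01]]), 'force': array([-0.48389342,  0.55429783,  0.12256986]), 'wrist_torque': array([ 0.01587414, -0.0253184 , -0.03537378]), 'gripper_width': 0.9972767956736611}
side {'intrinsics': array([[501.0251536 ,   0.        , 320.5842538 ],
       [  0.        , 501.0251536 , 187.96334926],
       [  0.        ,   0.        ,   1.        ]]), 'xyz': array([  471.76732979, -1106.22085643,   820.60447073]), 'orientation': array([[ 0.9934051 , -0.07757406,  0.08443091],
       [-0.11289745, -0.53326921,  0.83837826],
       [-0.020012  , -0.84238128, -0.53851027]])}
top {'intrinsics': array([[435.33733612,   0.        , 312.59383385],
       [  0.        , 435.33733612, 197.71425413],
       [  0.        ,   0.        ,   1.        ]]), 'xyz': array([ 467.31951797,   44.50518858, 1215.75701203]), 'orientation': array([[ 0.00726191, -0.99312097,  0.11686746],
       [-0.99996362, -0.00773494, -0.00359452],
       [ 0.00447376, -0.1168371 , -0.99314102]])}
```

View pics/side0.png

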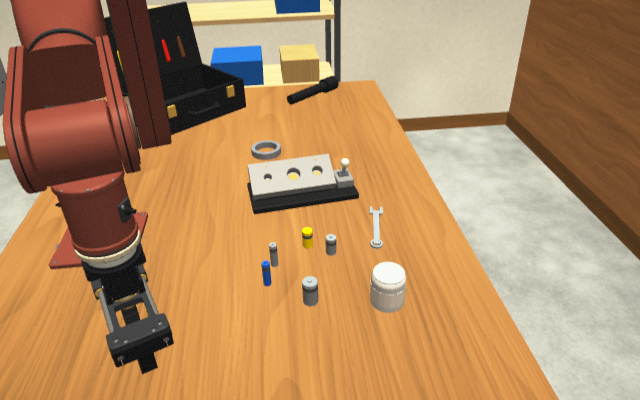

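View pics/top0.png

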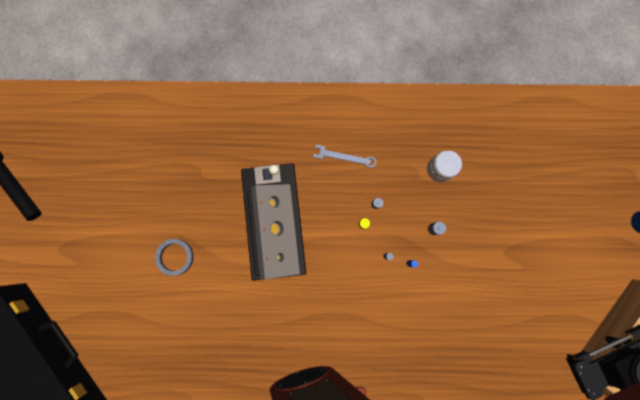

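Side view: the grey cells are thin (273,254), middle (331,244) and fat (310,291). Lookalikes are blue (266,273) and yellow (307,237). In the top view, thin is (389,257), middle (378,203), fat (439,228), with yellow at (365,224) and blue at (413,264). The dock is at (272,222) with the switch ball at (274,169). I choose the three grey ones. Next: measurement and one close crop.

```bash
cat > h.py <<'E'
from rig import robot
import numpy as np, cv2
M={n:robot.camera_model(n) for n in("side","top")}
def ray(n,u,v):
    m=M[n]; d=m["orientation"]@np.linalg.solve(m["intrinsics"],[u,v,1]); return m["xyz"],d/np.linalg.norm(d)
def onz(n,u,v,z):
    o,d=ray(n,u,v); return o+d*(z-o[2])/d[2]
def tri(a,b):
    (o,d),(p,e)=ray("side",*a),ray("top",*b)
    s=np.linalg.lstsq(np.c_[d,-e],p-o,rcond=None)[0]
    P,Q=o+s[0]*d,p+s[1]*e; return (P+Q)/2,np.linalg.norm(P-Q)
def proj(n,P):
    m=M[n]; q=m["intrinsics"]@m["orientation"].T@(np.asarray(P,float)-m["xyz"]); return q[:2]/q[2]
E
python3 - <<'E'
from h import *
s=cv2.imread("pics/side0.png");t=cv2.imread("pics/top0.png")
def blobs(im,box,lo,hi,name):
    x0,y0,x1,y1=box; h=cv2.cvtColor(im[y0:y1,x0:x1],cv2.COLOR_BGR2HSV); m=cv2.inRange(h,lo,hi)
    n,l,st,c=cv2.connectedComponentsWithStats(m)
    for i in range(1,n):
        if st[i,4]>12: print(name,"bbox",st[i,:2]+[x0,y0],st[i,2:4],"area",st[i,4],"c",np.round(c[i]+[x0,y0],1))
blobs(t,(340,185,460,280),(0,0,0),(255,95,255),"top lowsat")
blobs(s,(250,220,410,315),(0,0,0),(255,95,255),"side lowsat")
blobs(t,(235,155,310,285),(10,90,120),(40,255,255),"top wellfloor")
blobs(s,(245,150,360,200),(10,90,120),(40,255,255),"side wellfloor")
a=cv2.resize(t[160:290,235:465],None,fx=3.4,fy=3.4,interpolation=cv2.INTER_CUBIC)
cv2.imwrite("pics/crop1.png",a)
b=cv2.resize(s[145:315,240:420],None,fx=3.5,fy=3.5,interpolation=cv2.INTER_CUBIC)
cv2.imwrite("pics/crop2.png",b)
E
```

```text
top lowsat bbox [372 198] [12 10] area 96 c [377.3 202.6]
top lowsat bbox [429 221] [17 14] area 183 c [437.4 228. ]
top lowsat bbox [384 253] [10  7] area 54 c [388.7 255.9]
top lowsat bbox [407 260] [12  8] area 24 c [413.2 263. ]
side lowsat bbox [371 220] [12 29] area 224 c [376.1 234.9]
side lowsat bbox [326 234] [10 22] area 203 c [330.5 244.2]
side lowsat bbox [303 236] [9 3] area 16 c [306.6 237. ]
side lowsat bbox [269 242] [ 9 25] area 171 c [273.3 253.8]
side lowsat bbox [262 260] [ 8 15] area 37 c [265.7 267.1]
side lowsat bbox [370 262] [36 50] area 1548 c [387.7 286.5]
side lowsat bbox [302 276] [16 30] area 427 c [309.9 290.4]
top wellfloor bbox [235 155] [ 75 130] area 3546 c [270.7 216.1]
top wellfloor bbox [269 199] [6 8] area 35 c [271.5 202.1]
top wellfloor bbox [271 224] [ 8 11] area 73 c [274.4 228.6]
side wellfloor bbox [245 150] [115  50] area 1358 c [311.6 162.3]
side wellfloor bbox [258 150] [15  2] area 25 c [264.4 150.4]
side wellfloor bbox [314 172] [6 3] area 14 c [316.4 172.9]
side wellfloor bbox [289 174] [9 5] area 39 c [292.8 176.1]
```

View pics/crop1.png

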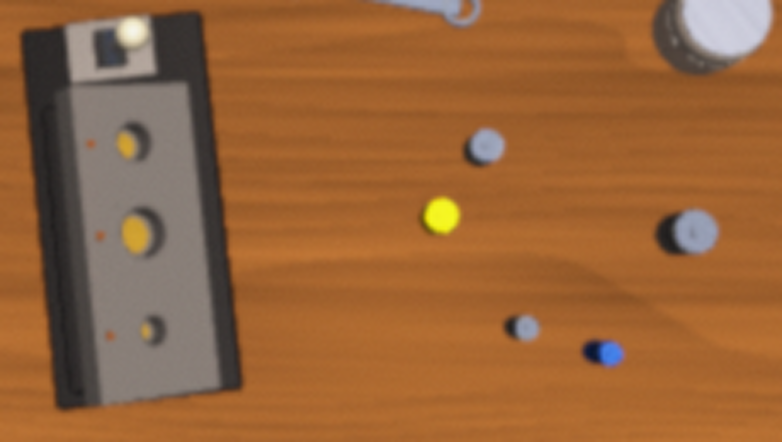

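View pics/crop2.png

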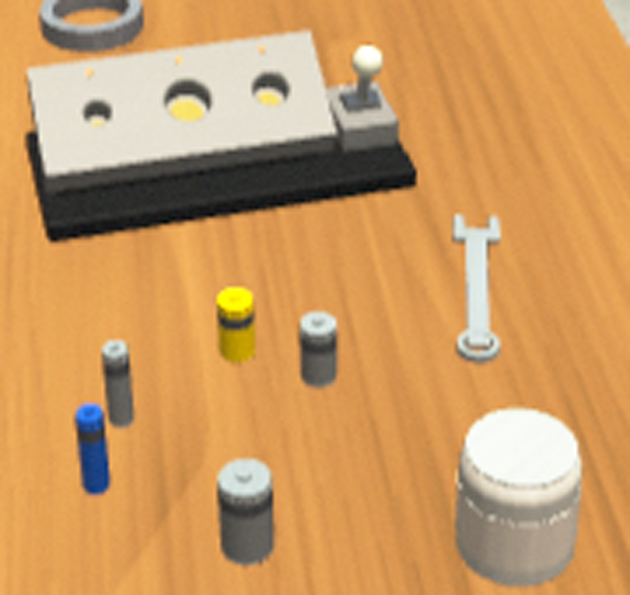

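Crop 1 (top) and crop 2 (side) confirm the three grey cells, with yellow and blue apart. The wells are at crop-1 (153,330), (143,232) and (133,142), the ball at (132,32).

```bash
python3 - <<'E'
from h import *
f=lambda p,s,o:((p[0]+.5)/s-.5+o[0],(p[1]+.5)/s-.5+o[1])
T={"thin":(526,328),"middle":(488,146),"fat":(696,232),"w_thin":(153,330),"w_fat":(143,232),"w_mid":(133,142),"ball":(132,32)}
S={"thin":(117,348),"middle":(318,320),"fat":(246,476),"w_thin":(98,112),"w_fat":(188,100),"w_mid":(270,89),"ball":(367,59)}
Z={"thin":66,"middle":51,"fat":62,"w_thin":81.7,"w_fat":81.7,"w_mid":81.7,"ball":95}
for k in T:
    a,b=f(S[k],3.5,(240,145)),f(T[k],3.4,(235,160))
    P,e=tri(a,b); print(k,"tri",P.round(1),"gap",round(e,1),"top",onz("top",*b,Z[k])[:2].round(1),"side",onz("side",*a,Z[k])[:2].round(1))
s=cv2.imread("pics/side0.png");t=cv2.imread("pics/top0.png")
# dock outline from foot corners in top crop (z=20)
C=[onz("top",*f(p,3.4,(235,160)),20)[:2] for p in((200,13),(240,388),(58,408),(22,32))]
C=np.array(C); print(C.round(0), [np.linalg.norm(C[i]-C[(i+1)%4]).round(1) for i in range(4)])
for i,j in((0,1),(3,2)): d=C[j]-C[i]; print("row dir deg",np.degrees(np.arctan2(d[1],d[0])))
E
```

```text
thin tri [ 449.9 -161.9   65.8] gap 0.4 top [ 450.1 -161.9] side [ 449.7 -162.2]
middle tri [ 591.7 -135.8   54.4] gap 0.9 top [ 592.5 -136.4] side [ 591.8 -131.5]
fat tri [ 525.2 -295.9   63. ] gap 0.1 top [ 525.2 -296.2] side [ 525.3 -294.9]
w_thin tri [445.9 124.3  82.4] gap 1.9 top [446.8 124.3] side [444.9 125.4]
w_fat tri [520.  133.1  82.1] gap 2.1 top [521.  133.2] side [518.9 133.7]
w_mid tri [588.9 142.1  81.5] gap 2.6 top [590.2 142. ] side [587.6 141.5]
ball tri [670.6 142.5 103.1] gap 3.3 top [673.8 143.2] side [671.1 156.2]
[[704.  94.]
 [400.  59.]
 [384. 203.]
 [687. 240.]] [np.float64(305.6), np.float64(145.6), np.float64(305.4), np.float64(146.6)]
row dir deg -173.3021989677141
row dir deg -173.11064968814094
```

The points agree between views: well spacing comes to 144 mm against 145 given, the foot is 305 x 146 mm, and the dock yaw is 97° (1.69 rad). The tool can't tilt, so I'll hold each cell with the jaws along the row. Then I'll drag its foot on the bench so that it swivels about 30° in the grip, and slide it in along the well axis. First I turn the tool so that tool x points to the dock's back.

```bash
python3 -m handwheel '[[60,[0,0,0],-0.12],[60,[0,0,0],-0.12],[60,[0,0,0],-0.12],[60,[0,0,0],-0.12],[60,[0,0,0],-0.12]]' 10
python3 -m handwheel '[[60,[0,0,0],-0.12],[60,[0,0,0],-0.12],[60,[0,0,0],-0.12],[60,[0,0,0],-0.12],[60,[0,0,0],-0.12]]'
python3 -m handwheel '[[60,[0,0,0],-0.08],[60,[0,0,0],0]]'
cat >> h.py <<'E'
D=np.radians(97); EX=np.array([np.cos(D),np.sin(D),0]); EY=np.array([np.sin(D),-np.cos(D),0])
def go(P):  # shift in tool axes to bring the TCP to P
    o=robot.observe(); R=o["orientation"]; d=R.T@(np.asarray(P,float)-o["position"])
    print("t",round(o["t"],2),"TCP",o["position"].round(1),"yaw",np.degrees(np.arctan2(R[1,0],R[0,0])).round(2),"F",o["force"].round(1),"grip",round(o["gripper_width"]*87,1),"-> shift",d.round(1),"rows",np.linalg.norm(d)/41)
E
python3 -c "
from h import *
go([450,-162,120])"
```

```text
t: 0.52
position: [251.2, -571.9, 221.9]
orientation: [[0.524, 0.852, -0.0], [0.852, -0.524, 0.001], [0.001, -0.001, -1.0]]
force: [-0.5, 1.1, -0.2]
gripper_width: 0.729
t: 0.93
position: [251.2, -571.9, 221.9]
orientation: [[-0.049, 0.999, -0.0], [0.999, 0.049, 0.001], [0.001, -0.0, -1.0]]
force: [0.5, 0.4, 1.0]
gripper_width: 0.689
t: 1.1
position: [251.2, -571.9, 221.9]
orientation: [[-0.125, 0.992, -0.0], [0.992, 0.125, 0.001], [0.001, -0.0, -1.0]]
force: [0.4, -0.1, -0.2]
gripper_width: 0.692
t 1.1 TCP [ 251.2 -571.9  221.9] yaw 97.2 F [ 0.4 -0.1 -0.2] grip 60.2 -> shift [381.7 248.7 102.3] rows 11.386945086322307
```

```bash
python3 -m handwheel '[[60,[29,19,0],0],[60,[29,19,0],0],[60,[29,19,0],0],[60,[29,19,0],0],[60,[29,19,0],0]]' >/dev/null
python3 -m handwheel '[[60,[29,19,0],0],[60,[29,19,0],0],[60,[29,19,0],0],[60,[29,19,0],0],[60,[29,19,0],0]]' >/dev/null
python3 -m handwheel '[[60,[29,19,10],0],[60,[29,19,30],0],[60,[33,20,20],0],[60,[0,0,35],0],[60,[0,0,0],0]]' >/dev/null
python3 -c "
from h import *
go([450,-162,31])"
```

```text
t 2.35 TCP [ 445.2 -163.7  124.9] yaw 97.12 F [-1.4 -0.2 -1.6] grip 60.0 -> shift [ 0.5  5.8 93.9] rows 2.294553794465638
```

```bash
python3 -m handwheel '[[45,[0.5,5.5,14],0],[45,[0,0,30],0],[45,[0,0,30],0],[45,[0,0,20],0],[45,[0,0,0],0]]' >/dev/null
python3 -m handwheel '[[10,[0,0,0],0],[10,[0,0,0],0],[10,[0,0,0],0],[10,[0,0,0],0],[10,[0,0,0],0]]' 12
python3 -m handwheel '[[10,[0,0,-10],0],[10,[0,0,-20],0],[10,[0,0,-20],0],[10,[0,0,0],0]]' >/dev/null
python3 - <<'E'
from h import *
go([455,-50,50])
for n in("side","top"): cv2.imwrite(f"pics/{n}1.png",robot.get_image(n)[:,:,::-1])
s=cv2.imread("pics/side1.png")[180:320,220:360]; t=cv2.imread("pics/top1.png")[190:330,330:470]
cv2.imwrite("pics/v1.png",cv2.resize(np.hstack([s,t]),None,fx=2.8,fy=2.8,interpolation=cv2.INTER_CUBIC))
E
```

```text
t: 3.18
position: [455.0, -167.5, 38.6]
orientation: [[-0.122, 0.992, 0.002], [0.992, 0.122, -0.001], [-0.002, 0.002, -1.0]]
force: [0.1, 0.4, -0.3]
gripper_width: 0.223
t 3.52 TCP [ 456.9 -168.3   92. ] yaw 97.05 F [ 0.9 -0.5  0.3] grip 17.2 -> shift [117.8  12.4  41.5] rows 3.0621555690398914
```

View pics/v1.png

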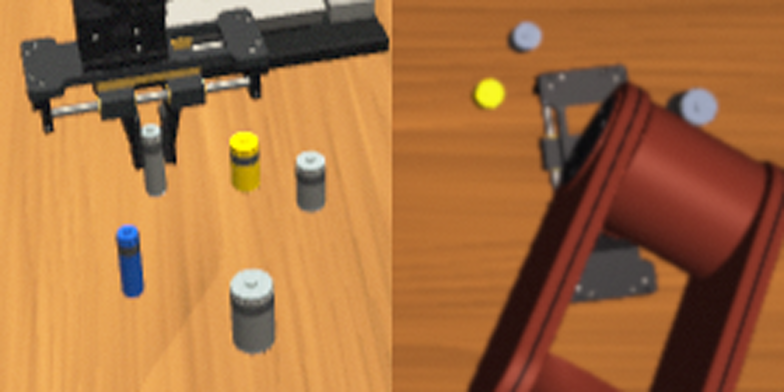

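The cell is held nub up, and the blue and yellow cells are untouched. The TCP readings look like they lag the command, so I'll let the arm settle and check.

```bash
python3 -m handwheel '[[10,[0,0,0],0],[10,[0,0,0],0],[10,[0,0,0],0]]' 
python3 - <<'E'
from h import *
go([455,-50,50])
s=cv2.imread("pics/side1.png"); h=cv2.cvtColor(s,cv2.COLOR_BGR2HSV)
# nub/top of held cell seen at v1 (150,131)/2.8 + (220,180); bottom (156,192)
for z in(115,120,125): print(onz("side",150.5/2.8-.5+220,131.5/2.8-.5+180,z).round(1))
for z in(45,50,55,60): print(onz("side",156/2.8-.5+220,191/2.8-.5+180,z).round(1))
E
```

```text
t: 3.87
position: [453.2, -166.4, 86.1]
orientation: [[-0.123, 0.992, -0.002], [0.992, 0.123, 0.001], [0.001, -0.002, -1.0]]
force: [-0.3, 0.5, -0.4]
gripper_width: 0.197
t 3.87 TCP [ 453.2 -166.4   86.1] yaw 97.05 F [-0.3  0.5 -0.4] grip 17.1 -> shift [115.2  16.1  36.2] rows 2.971652590805062
[ 453.7 -158.1  115. ]
[ 453.8 -164.8  120. ]
[ 454.  -171.5  125. ]
[ 453.8 -150.6   45. ]
[ 453.9 -156.8   50. ]
[ 454. -163.   55.]
[ 454.1 -169.1   60. ]
```

```bash
python3 -m handwheel '[[10,[20,2,0],0],[10,[35,2,0],0],[10,[30,0,0],0],[10,[20,0,0],0],[10,[10,0,0],0]]' >/dev/null
python3 -m handwheel '[[10,[0,0,15],0],[10,[0,0,15],0],[10,[0,0,10],0],[10,[0,0,5],0],[10,[0,0,0],0]]' >/dev/null
python3 -m handwheel '[[10,[0,0,3],0],[10,[0,0,0],0],[10,[0,0,0],0],[10,[0,0,0],0],[10,[0,0,0],0]]' 5
python3 -m handwheel '[[10,[0,0,2],0],[10,[0,0,2],0],[10,[0,0,0],0],[10,[0,0,0],0],[10,[0,0,0],0]]'
```

```text
t: 5.12
position: [444.2, -52.3, 39.5]
orientation: [[-0.123, 0.992, 0.001], [0.992, 0.123, -0.0], [-0.0, 0.001, -1.0]]
force: [0.0, -0.5, -0.5]
gripper_width: 0.202
t: 5.53
position: [444.7, -52.5, 35.8]
orientation: [[-0.123, 0.992, 0.002], [0.992, 0.123, -0.001], [-0.001, 0.001, -1.0]]
force: [-0.3, -0.6, 5.2]
gripper_width: 0.204
```

```bash
python3 -m handwheel '[[10,[-4,0,0],0],[10,[-4,0,0],0],[10,[-4,0,0],0],[10,[-4,0,0],0],[10,[-4,0,0.5],0]]'
python3 -m handwheel '[[10,[-4,0,1],0],[10,[-4,0,1],0],[10,[-2,0,1],0],[10,[0,0,0],0],[10,[0,0,0],0]]'
python3 -m handwheel '[[10,[0,0,-10],0],[10,[0,0,-20],0],[10,[0,0,-20],0],[10,[0,0,0],0],[10,[0,0,0],0]]' 12
python3 - <<'E'
from h import *
go([445,0,100])
for n in("side","top"): cv2.imwrite(f"pics/{n}2.png",robot.get_image(n)[:,:,::-1])
s=cv2.imread("pics/side2.png")[150:250,220:360]
cv2.imwrite("pics/v2.png",cv2.resize(s,None,fx=5,fy=5,interpolation=cv2.INTER_CUBIC))
E
```

```text
t: 5.95
position: [446.0, -72.4, 34.3]
orientation: [[-0.123, 0.992, -0.001], [0.992, 0.123, 0.0], [0.0, -0.001, -1.0]]
force: [0.5, 0.5, 0.8]
gripper_width: 0.208
t: 6.37
position: [447.4, -82.1, 31.4]
orientation: [[-0.122, 0.992, -0.0], [0.992, 0.122, 0.0], [0.0, -0.0, -1.0]]
force: [-0.2, -0.5, 2.3]
gripper_width: 0.201
t: 6.78
position: [448.8, -82.2, 83.2]
orientation: [[-0.123, 0.992, 0.003], [0.992, 0.123, -0.001], [-0.002, 0.003, -1.0]]
force: [-1.6, -0.2, -0.3]
gripper_width: 0.201
t 6.78 TCP [448.8 -82.2  83.2] yaw 97.07 F [-1.6 -0.2 -0.3] grip 17.5 -> shift [ 82.    6.4 -16.9] rows 2.0488161031386585
```

View pics/v2.png

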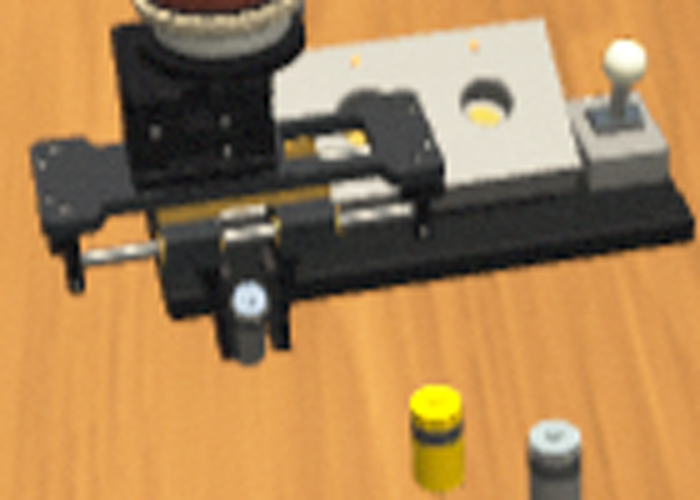

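```bash
python3 - <<'E'
from h import *
P=robot.observe()["position"]+[0,0,18.7]
print("seen top-disc centre",(249.5/5-.5+220,301/5-.5+150),"lowest bottom pt",(246.5/5-.5+220,364/5-.5+150))
for th in (15,20,25,30,35,40):
  a=-np.sin(np.radians(th))*EX+np.array([0,0,np.cos(np.radians(th))])
  b=-(np.cos(np.radians(th))*EX+np.array([0,0,np.sin(np.radians(th))]))
  for s in(50,55): print(th,s,"top",proj("side",P+(65-s)*a).round(1),"bot",proj("side",P-s*a).round(1),"bot front",proj("side",P-s*a+9*b).round(1))
E
```

```text
seen top-disc centre (269.4, 209.7) lowest bottom pt (268.8, 222.3)
15 50 top [269.8 209.3] bot [270.6 225.7] bot front [271.2 228.5]
15 55 top [269.8 210.6] bot [270.7 227. ] bot front [271.3 229.7]
20 50 top [269.9 209.7] bot [270.3 224.4] bot front [270.9 227.3]
20 55 top [269.9 210.9] bot [270.4 225.5] bot front [271.  228.4]
25 50 top [269.9 210.1] bot [270. 223.] bot front [270.6 226. ]
25 55 top [270.  211.2] bot [270.1 223.9] bot front [270.6 226.9]
30 50 top [270.  210.6] bot [269.8 221.5] bot front [270.3 224.6]
30 55 top [270.  211.5] bot [269.7 222.3] bot front [270.3 225.4]
35 50 top [270.1 211.1] bot [269.5 219.9] bot front [270.1 223.2]
35 55 top [270.1 211.8] bot [269.4 220.5] bot front [270.  223.8]
40 50 top [270.2 211.6] bot [269.2 218.3] bot front [269.8 221.6]
40 55 top [270.1 212.1] bot [269.1 218.8] bot front [269.7 222.1]
```

Length top-to-bottom gives a lean of about 33°, close to the well's 30°, and the top position matches the grip geometry. Now I move over the thin well's mouth.

```bash
python3 -m handwheel '[[10,[0,0,-20],0],[10,[0,0,-25],0],[10,[20,0,0],0],[10,[35,0,0],0],[10,[35,0,0],0]]' >/dev/null
python3 -m handwheel '[[10,[35,0,0],0],[10,[25,0,0],0],[10,[12,0,0],0],[10,[0,0,0],0],[10,[0,0,0],0]]' >/dev/null
python3 -m handwheel '[[10,[0,0,0],0],[10,[0,0,0],0]]' 6 >/dev/null
python3 -c "
from h import *
go([451.5,86.3,116.3])"
```

```text
t 7.88 TCP [427.6  77.9 126.2] yaw 96.98 F [ 0.6 -0.8 -1.3] grip 17.8 -> shift [ 5.4 24.7  9.9] rows 0.6630071150295619
```

```bash
python3 -m handwheel '[[10,[2,10,0],0],[10,[3,14.5,2],0],[10,[0.5,0,3],0],[10,[0,0,0],0],[10,[0,0,0],0]]' >/dev/null
python3 -m handwheel '[[10,[0,0,2],0],[10,[0,0,0],0],[10,[0,0,0],0],[10,[0,0,0],0]]' >/dev/null
python3 - <<'E'
from h import *
go([451.5,86.3,116.3])
cv2.imwrite("pics/side3.png",robot.get_image("side")[:,:,::-1])
cv2.imwrite("pics/v3.png",cv2.resize(cv2.imread("pics/side3.png")[120:220,220:350],None,fx=5,fy=5,interpolation=cv2.INTER_CUBIC))
m=np.array([446.8,124.5,82]);print("mouth px in crop",((proj("side",m)-[220,120])+.5)*5-.5)
E
```

```text
t 8.63 TCP [451.1  87.2 119.6] yaw 97.04 F [-0.  -0.6 -0.2] grip 18.1 -> shift [-0.9  0.2  3.3] rows 0.0850452591466936
mouth px in crop [243.48893421 285.33808799]
```

View pics/v3.png

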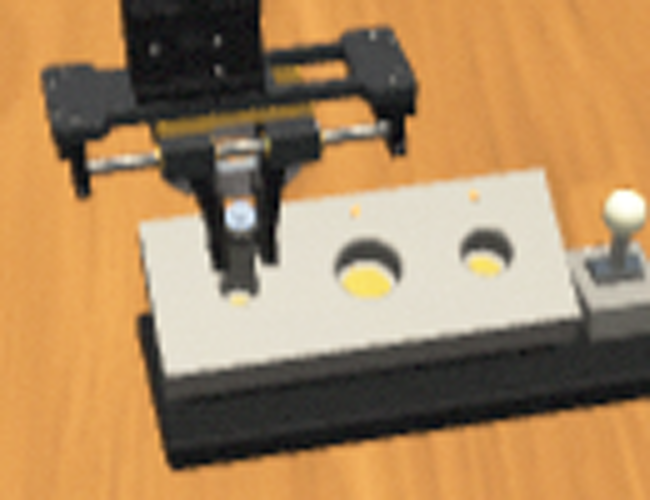

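The thin cell leans over its well: cell at column 240, mouth at (239,290) in the crop, lined up. I slide it in along the axis.

```bash
python3 -m handwheel '[[10,[1,0,4],0],[10,[1.5,0,3.5],0],[10,[1.5,0,2.6],0],[10,[1.5,0,2.6],0],[10,[0,0,0],0]]' 5
python3 -m handwheel '[[10,[1.5,0,2.6],0],[10,[1.5,0,2.6],0],[10,[0,0,0],0],[10,[0,0,0],0]]'
```

```text
t: 9.1
position: [450.0, 93.0, 106.1]
orientation: [[-0.123, 0.992, -0.001], [0.992, 0.123, 0.0], [0.0, -0.001, -1.0]]
force: [-0.9, -0.3, -0.3]
gripper_width: 0.203
t: 9.43
position: [450.1, 95.8, 101.5]
orientation: [[-0.123, 0.992, -0.0], [0.992, 0.123, -0.0], [0.0, -0.0, -1.0]]
force: [-0.1, 0.4, -0.1]
gripper_width: 0.204
```

```bash
python3 -m handwheel '[[10,[1.5,0,2.6],0],[10,[1.5,0,2.6],0],[10,[0,0,0],0],[10,[0,0,0],0]]'
```

```text
t: 9.77
position: [449.7, 98.7, 96.3]
orientation: [[-0.123, 0.992, -0.001], [0.992, 0.123, -0.0], [0.0, -0.001, -1.0]]
force: [-0.1, -0.7, -0.3]
gripper_width: 0.205
```

```bash
python3 -m handwheel '[[10,[1.5,0,2.6],0],[10,[1.5,0,2.6],0],[10,[0,0,0],0],[10,[0,0,0],0]]'
python3 -m handwheel '[[10,[1,0,1.7],0],[10,[1,0,1.7],0],[10,[0,0,0],0],[10,[0,0,0],0]]'
```

```text
t: 10.1
position: [449.3, 101.7, 91.0]
orientation: [[-0.123, 0.992, -0.001], [0.992, 0.123, -0.0], [0.0, -0.001, -1.0]]
force: [0.1, -0.0, -0.4]
gripper_width: 0.201
t: 10.43
position: [449.2, 103.7, 87.7]
orientation: [[-0.123, 0.992, -0.0], [0.992, 0.123, -0.0], [0.0, -0.0, -1.0]]
force: [-0.1, -0.4, -0.0]
gripper_width: 0.205
```

```bash
python3 -m handwheel '[[34,[0,0,0],0],[34,[0,0,0],0],[34,[0,0,0],0],[34,[0,0,0],0]]'
python3 -m handwheel '[[40,[0,0,-15],0],[40,[0,0,-30],0],[40,[0,0,-30],0],[40,[-30,0,-15],0],[40,[-40,0,0],0]]' >/dev/null
python3 -m handwheel '[[50,[-40,10,0],0],[50,[-40,0,0],0],[50,[-40,0,0],0],[50,[0,0,0],0],[50,[0,0,0],0]]' >/dev/null
python3 - <<'E'
from h import *
go([524.5,-296,110])
for n in("side","top"): cv2.imwrite(f"pics/{n}4.png",robot.get_image(n)[:,:,::-1])
s=cv2.imread("pics/side4.png")[120:320,220:350]; t=cv2.imread("pics/top4.png")[150:300,230:330]
cv2.imwrite("pics/v4.png",np.hstack([cv2.resize(s,(390,600),interpolation=cv2.INTER_CUBIC),cv2.resize(t,(400,600),interpolation=cv2.INTER_CUBIC)]))
E
```

```text
t: 10.77
position: [449.4, 103.6, 88.0]
orientation: [[-0.123, 0.992, 0.0], [0.992, 0.123, 0.0], [-0.0, 0.0, -1.0]]
force: [0.0, -0.3, 0.4]
gripper_width: 0.369
t 11.6 TCP [482.5 -85.6 177.9] yaw 96.8 F [-0.4  0.3 -0.9] grip 49.7 -> shift [-213.9   16.8   67.8] rows 5.488245990772504
```

View pics/v4.png

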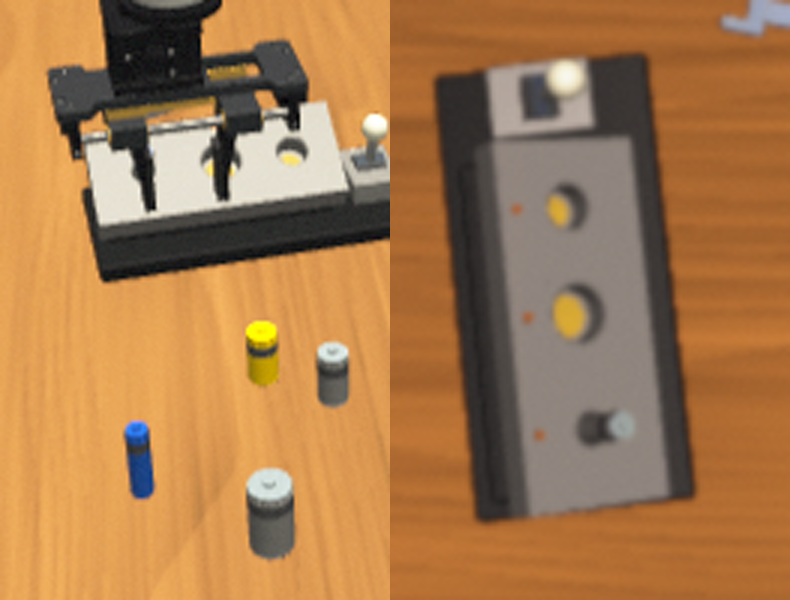

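```bash
python3 -c "
from h import *
n=-.5*EX+.866*np.array([0,0,1]);m=np.array([446.8,124.5,82])
for k in(30,35,40,45): print(k,proj('top',m+k*n),'seen 287.6 255.9')"
python3 -m handwheel '[[60,[-20,2,0],0],[60,[-40,4,0],0],[60,[-40,4,0],0],[60,[-40,4,10],0],[60,[-40,3,20],0]]' >/dev/null
python3 -m handwheel '[[60,[-24,0,20],0],[60,[-10,0,10],0],[60,[0,0,8],0],[60,[0,0,0],0],[60,[0,0,0],0]]' >/dev/null
python3 -m handwheel '[[60,[0,0,0],0],[60,[0,0,0],0]]' >/dev/null
python3 -c "
from h import *
go([525,-296,33])"
```

```text
30 [284.75633509 256.20367348] seen 287.6 255.9
35 [285.64441355 256.1170811 ] seen 287.6 255.9
40 [286.53943159 256.02981209] seen 287.6 255.9
45 [287.44147085 255.94185846] seen 287.6 255.9
t 12.7 TCP [ 526.1 -290.2  112.8] yaw 97.15 F [ 0.3  0.8 -0.2] grip 59.9 -> shift [-5.5 -1.9 79.8] rows 1.9526471409055342
```

```bash
python3 -m handwheel '[[60,[-3,-1,15],0],[60,[-2.5,-1,30],0],[60,[0,0,20],0],[60,[0,0,12],0],[60,[0,0,3],0]]' >/dev/null
python3 -m handwheel '[[60,[0,0,0],0],[60,[0,0,0],0],[60,[0,0,0],0]]' >/dev/null
python3 -c "
from h import *
go([525,-296,33])"
```

```text
t 13.37 TCP [ 525.1 -297.7   33.2] yaw 97.06 F [-0.2 -0.3  0.3] grip 60.1 -> shift [1.7 0.1 0.2] rows 0.04078761582309671
```

```bash
python3 -m handwheel '[[25,[0.5,0,0],0],[25,[0,0,0],0],[25,[0,0,0],0],[25,[0,0,0],0],[25,[0,0,0],0]]' 6
python3 -m handwheel '[[25,[0,0,2],0],[25,[0,0,1],0],[25,[0,0,0],0],[25,[0,0,0],0]]'
python3 -m handwheel '[[25,[-4,0,-0.6],0],[25,[-4,0,-0.6],0],[25,[-4,0,-0.3],0],[25,[-4,0,0],0],[25,[-4,0,0],0]]'
python3 -m handwheel '[[25,[-4,0,0.3],0],[25,[-4,0,0.6],0],[25,[0,0,0],0],[25,[0,0,0],0]]'
```

```text
t: 13.78
position: [524.1, -296.5, 31.6]
orientation: [[-0.123, 0.992, 0.001], [0.992, 0.123, -0.0], [-0.0, 0.001, -1.0]]
force: [1.2, -0.1, 0.2]
gripper_width: 0.398
t: 14.12
position: [524.5, -297.0, 29.4]
orientation: [[-0.123, 0.992, 0.001], [0.992, 0.123, -0.001], [-0.001, 0.001, -1.0]]
force: [-0.8, -0.1, 5.6]
gripper_width: 0.386
t: 14.53
position: [526.6, -316.9, 30.0]
orientation: [[-0.123, 0.992, 0.001], [0.992, 0.123, -0.0], [-0.0, 0.001, -1.0]]
force: [0.1, 1.2, 2.7]
gripper_width: 0.387
t: 14.87
position: [527.0, -324.9, 28.7]
orientation: [[-0.122, 0.992, -0.0], [0.992, 0.122, -0.001], [-0.0, -0.0, -1.0]]
force: [1.0, -1.8, 2.3]
gripper_width: 0.385
```

```bash
python3 -m handwheel '[[25,[0,0,-10],0],[25,[0,0,-25],0],[25,[0,0,-35],0],[25,[0,0,-35],0],[25,[0,0,-15],0]]' 14 >/dev/null
python3 -m handwheel '[[25,[20,-2,0],0],[25,[40,-2,0],0],[25,[40,-3,0],0],[25,[40,-3,0],0],[25,[40,-3,0],0]]' >/dev/null
python3 -m handwheel '[[25,[40,0,0],0],[25,[40,0,0],0],[25,[40,0,0],0],[25,[40,0,0],0],[25,[20,0,0],0]]' >/dev/null
python3 -m handwheel '[[25,[0,0,0],0],[25,[0,0,0],0],[25,[0,0,0],0],[25,[0,0,0],0]]'
python3 - <<'E'
from h import *
go([525,95,125])
for n in("side","top"): cv2.imwrite(f"pics/{n}5.png",robot.get_image(n)[:,:,::-1])
P=robot.observe()["position"]+[0,0,18.7]
c=proj("side",P).astype(int); print(c)
x0,y0=c[0]-65,c[1]-50
cv2.imwrite("pics/v5.png",cv2.resize(cv2.imread("pics/side5.png")[y0:y0+100,x0:x0+130],None,fx=6,fy=6,interpolation=cv2.INTER_CUBIC)); print(x0,y0)
for th in (20,25,30,35):
  a=-np.sin(np.radians(th))*EX+np.array([0,0,np.cos(np.radians(th))])
  b=-(np.cos(np.radians(th))*EX+np.array([0,0,np.sin(np.radians(th))]))
  for s in(45,50): print(th,s,*[(((proj("side",q)-[x0,y0]+.5)*6-.5).round(0)) for q in(P+(61-s)*a,P-s*a+17*b)])
E
```

```text
t: 16.45
position: [470.1, 30.5, 148.9]
orientation: [[-0.122, 0.993, -0.0], [0.993, 0.122, -0.0], [-0.0, -0.0, -1.0]]
force: [0.9, -0.1, -1.7]
gripper_width: 0.385
t 16.45 TCP [470.1  30.5 148.9] yaw 96.99 F [ 0.9 -0.1 -1.7] grip 33.5 -> shift [57.3 62.4 23.8] rows 2.1463599452293405
[275 166]
210 116
20 45 [396. 281.] [404. 400.]
20 50 [396. 289.] [404. 407.]
25 45 [397. 284.] [403. 395.]
25 50 [397. 291.] [403. 401.]
30 45 [398. 287.] [401. 389.]
30 50 [397. 293.] [401. 395.]
35 45 [398. 289.] [400. 383.]
35 50 [398. 295.] [399. 388.]
```

View pics/v5.png

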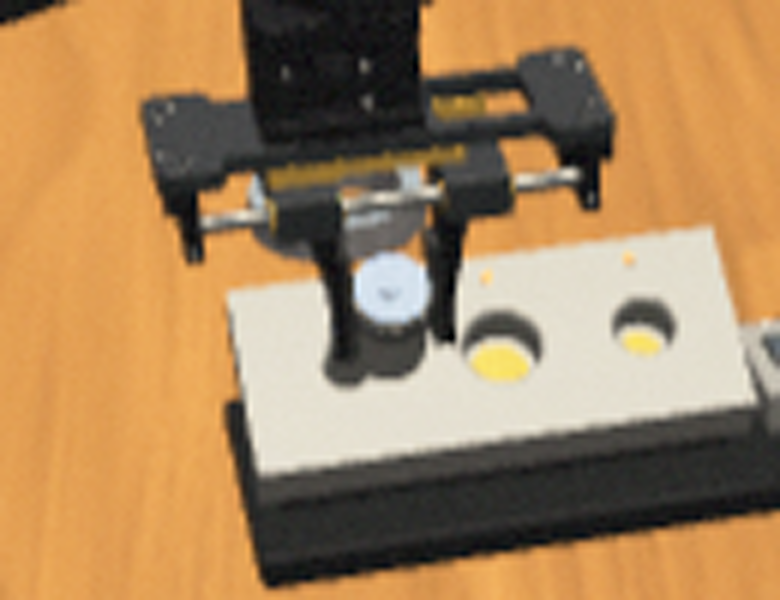

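The thin well mouth sits behind the left finger. The fat cell leans about 36°, with its top at (391,289) and bottom edge at (390,379) in the crop. I move over the fat well at height first.

```bash
python3 -m handwheel '[[25,[5,20,0],0],[25,[15,25,0],0],[25,[20,17,0],0],[25,[15,0,0],0],[25,[8,0,10],0]]' 14 >/dev/null
python3 -m handwheel '[[25,[0,0,10],0],[25,[0,0,8],0],[25,[0,0,0],0],[25,[0,0,0],0],[25,[0,0,0],0]]' >/dev/null
python3 -c "
from h import *
go([525.2,100.9,109.2])"
```

```text
t 17.38 TCP [523.8 100.8 120.8] yaw 96.99 F [-0.4  0.1 -1.3] grip 33.8 -> shift [-0.   1.4 11.6] rows 0.2858442949299852
```

```bash
python3 -m handwheel '[[25,[0,1.4,6],0],[25,[0,0,5.5],0],[25,[0,0,0],0],[25,[0,0,0],0]]' 5
python3 -m handwheel '[[25,[1.5,0,2.6],0],[25,[1.5,0,2.6],0],[25,[1.5,0,2.6],0],[25,[0,0,0],0],[25,[0,0,0],0]]'
python3 -m handwheel '[[25,[1.5,0,2.6],0],[25,[1.5,0,2.6],0],[25,[0,0,0],0],[25,[0,0,0],0]]'
```

```text
t: 17.72
position: [524.9, 101.6, 108.9]
orientation: [[-0.123, 0.992, -0.001], [0.992, 0.123, -0.0], [0.0, -0.001, -1.0]]
force: [-0.6, 0.5, -1.5]
gripper_width: 0.389
t: 18.13
position: [524.5, 106.4, 101.3]
orientation: [[-0.123, 0.992, -0.001], [0.992, 0.123, -0.0], [0.0, -0.001, -1.0]]
force: [-0.0, 0.3, -1.8]
gripper_width: 0.389
t: 18.47
position: [524.1, 109.3, 96.1]
orientation: [[-0.123, 0.992, -0.001], [0.992, 0.123, -0.0], [0.0, -0.001, -1.0]]
force: [0.9, -1.0, -1.1]
gripper_width: 0.384
```

```bash
python3 -m handwheel '[[25,[1.5,0,2.6],0],[25,[1.5,0,2.6],0],[25,[0,0,0],0],[25,[0,0,0],0]]'
python3 -m handwheel '[[25,[1.5,0,2.6],0],[25,[0.5,0,0.9],0],[25,[0,0,0],0],[25,[0,0,0],0]]'
```

```text
t: 18.8
position: [523.7, 112.3, 90.9]
orientation: [[-0.123, 0.992, -0.001], [0.992, 0.123, -0.0], [0.0, -0.001, -1.0]]
force: [-0.1, -0.2, -2.2]
gripper_width: 0.386
t: 19.13
position: [523.7, 114.2, 87.6]
orientation: [[-0.123, 0.992, -0.0], [0.992, 0.123, -0.0], [0.0, -0.0, -1.0]]
force: [-0.5, -0.7, -1.6]
gripper_width: 0.389
```

```bash
python3 -m handwheel '[[50,[0,0,0],0],[50,[0,0,0],0],[50,[0,0,0],0],[50,[0,0,0],0]]'
python3 -m handwheel '[[52,[0,0,-10],0],[52,[0,0,-30],0],[52,[0,0,-30],0],[52,[-20,0,-15],0],[52,[-40,3,0],0]]' >/dev/null
python3 -m handwheel '[[52,[-40,6,0],0],[52,[-40,6,0],0],[52,[-40,6,0],0],[52,[-40,6,0],0],[52,[-40,6,0],0]]' >/dev/null
python3 -m handwheel '[[52,[0,0,0],0],[52,[0,0,0],0],[52,[0,0,0],0]]' >/dev/null
python3 - <<'E'
from h import *
go([592.2,-136,110])
t=robot.get_image("top")[:,:,::-1].copy(); cv2.imwrite("pics/top6.png",t)
s=robot.get_image("side")[:,:,::-1].copy(); cv2.imwrite("pics/side6.png",s)
h=cv2.cvtColor(t[170:285,235:310],cv2.COLOR_BGR2HSV)
m=((h[...,0]>90)&(h[...,0]<130)&(h[...,1]>25)&(h[...,2]>110)).astype(np.uint8)
n,l,st,c=cv2.connectedComponentsWithStats(m)
for i in range(1,n):
    if st[i,4]>8: print(st[i],c[i]+[235,170])
n=-.5*EX+.866*np.array([0,0,1])
for nm,q,L in(("thin",(446.8,124.5,82),40),("fat",(521.2,133.3,82),36)): print(nm,[proj("top",q+k*n).round(1) for k in(L,L+5,L+10)],[proj("side",q+k*n).round(1) for k in(L,L+5,L+10)])
E
```

```text
t: 19.47
position: [524.1, 114.2, 88.0]
orientation: [[-0.123, 0.992, 0.001], [0.992, 0.123, 0.0], [-0.0, 0.001, -1.0]]
force: [0.3, -0.5, -0.4]
gripper_width: 0.553
t 20.55 TCP [ 588.3 -139.7  173.1] yaw 96.99 F [-0.3  0.9 -0.6] grip 52.1 -> shift [ 3.2  4.4 63.1] rows 1.543532903868788
thin [array([286.5, 256. ]), array([287.4, 255.9]), array([288.4, 255.9])] [array([268.4, 169.6]), array([268.4, 168.7]), array([268.4, 167.8])]
fat [array([282.8, 226.4]), array([283.6, 226.2]), array([284.5, 226. ])] [array([294.8, 166.8]), array([294.9, 165.9]), array([295., 165.])]
```

```bash
python3 -m handwheel '[[52,[1.5,2,20],0],[52,[1.5,2.4,35],0],[52,[0,0,30],0],[52,[0,0,30],0],[52,[0,0,20],0]]' 6 >/dev/null
python3 -m handwheel '[[52,[0,0,10],0],[52,[0,0,4.5],0],[52,[0,0,0],0],[52,[0,0,0],0],[52,[0,0,0],0]]' >/dev/null
python3 -c "
from h import *
go([592.2,-136,23.3])"
```

```text
t 21.48 TCP [ 594.  -136.6   25.3] yaw 97.07 F [ 0.9 -0.6  0. ] grip 52.4 -> shift [ 0.8 -1.7  2. ] rows 0.06725490197053824
```

```bash
python3 -m handwheel '[[17,[0.8,-1.5,1],0],[17,[0,0,0],0],[17,[0,0,0],0],[17,[0,0,0],0],[17,[0,0,0],0]]' 6
python3 -m handwheel '[[17,[0,0,1.5],0],[17,[0,0,1],0],[17,[0,0,0],0],[17,[0,0,0],0]]'
python3 -m handwheel '[[17,[-4,0,-0.5],0],[17,[-4,0,-0.5],0],[17,[-4,0,-0.3],0],[17,[-4,0,0],0],[17,[-4,0,0.3],0]]'
python3 -m handwheel '[[17,[0,0,0],0],[17,[0,0,0],0]]'
python3 -m handwheel '[[17,[0,0,-10],0],[17,[0,0,-25],0],[17,[0,0,-35],0],[17,[0,0,-35],0],[17,[0,0,-20],0]]' 14 >/dev/null
python3 -m handwheel '[[17,[20,0,0],0],[17,[40,0,0],0],[17,[40,0,0],0],[17,[40,0,0],0],[17,[20,0,0],0]]' >/dev/null
python3 -m handwheel '[[17,[0,0,0],0],[17,[0,0,0],0],[17,[0,0,0],0],[17,[0,0,0],0]]'
python3 - <<'E'
from h import *
go([595,90,125])
for n in("side","top"): cv2.imwrite(f"pics/{n}7.png",robot.get_image(n)[:,:,::-1])
P=robot.observe()["position"]+[-2.5,0,18.7]
c=proj("side",P).astype(int); x0,y0=c[0]-85,c[1]-55; print(x0,y0)
cv2.imwrite("pics/v7.png",cv2.resize(cv2.imread("pics/side7.png")[y0:y0+100,x0:x0+130],None,fx=6,fy=6,interpolation=cv2.INTER_CUBIC))
for th in (20,25,30,35):
  a=-np.sin(np.radians(th))*EX+np.array([0,0,np.cos(np.radians(th))])
  b=-(np.cos(np.radians(th))*EX+np.array([0,0,np.sin(np.radians(th))]))
  for s in(36,41): print(th,s,*[(((proj("side",q)-[x0,y0]+.5)*6-.5).round(0)) for q in(P+(50-s)*a,P-s*a+13*b)])
n=-.5*EX+.866*np.array([0,0,1])
for nm,q,L in(("thin",(444.8,124.5,82),40),("fat",(518.8,133.3,82),36)): print(nm,"top expected",(proj("side",q+L*n)-[x0,y0]+.5)*6-.5)
E
```

```text
t: 21.9
position: [591.0, -135.8, 22.5]
orientation: [[-0.122, 0.992, 0.001], [0.992, 0.122, -0.0], [-0.0, 0.001, -1.0]]
force: [-0.5, -0.3, 0.5]
gripper_width: 0.308
t: 22.23
position: [591.2, -136.1, 20.7]
orientation: [[-0.123, 0.992, 0.001], [0.992, 0.123, -0.001], [-0.001, 0.0, -1.0]]
force: [-1.8, 0.3, 5.2]
gripper_width: 0.298
t: 22.65
position: [593.4, -155.8, 20.8]
orientation: [[-0.122, 0.992, 0.0], [0.992, 0.122, 0.0], [0.0, 0.0, -1.0]]
force: [-0.5, 2.5, 4.6]
gripper_width: 0.296
t: 22.82
position: [593.5, -156.2, 20.7]
orientation: [[-0.122, 0.993, 0.0], [0.993, 0.122, -0.001], [-0.001, 0.0, -1.0]]
force: [-0.2, -2.4, 1.2]
gripper_width: 0.294
t: 23.98
position: [573.8, 2.2, 145.9]
orientation: [[-0.122, 0.993, 0.0], [0.993, 0.122, -0.0], [-0.0, 0.0, -1.0]]
force: [0.1, -0.3, -0.3]
gripper_width: 0.292
t 23.98 TCP [573.8   2.2 145.9] yaw 96.99 F [ 0.1 -0.3 -0.3] grip 25.4 -> shift [84.6 31.7 20.9] rows 2.2611164880069023
230 115
20 36 [517. 312.] [518. 409.]
20 41 [517. 320.] [517. 416.]
25 36 [518. 314.] [516. 404.]
25 41 [517. 321.] [515. 411.]
30 36 [518. 317.] [514. 400.]
30 41 [517. 323.] [513. 405.]
35 36 [519. 319.] [513. 395.]
35 41 [518. 324.] [511. 399.]
thin top expected [228.6218388  330.56548409]
fat top expected [386.31925977 313.65136105]
```

View pics/v7.png

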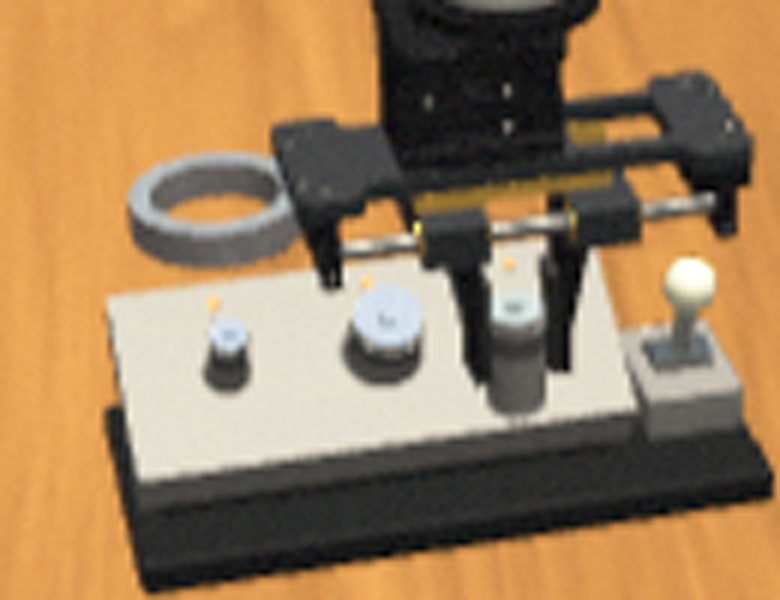

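The thin top at (229,333) and fat top at (387,317) match the seated predictions (229,331) and (386,314). The middle cell leans only about 14°, so I tilt it again on the free bench in front of the dock.

```bash
python3 -m handwheel '[[17,[-5,0,20],0],[17,[-10,0,35],0],[17,[0,0,35],0],[17,[0,0,20],0],[17,[0,0,8],0]]' 5 >/dev/null
python3 -m handwheel '[[17,[0,0,3],0],[17,[0,0,0],0],[17,[0,0,0],0],[17,[0,0,0],0],[17,[0,0,0],0]]'
python3 -m handwheel '[[17,[0,0,3],0],[17,[0,0,1.5],0],[17,[0,0,0],0],[17,[0,0,0],0],[17,[0,0,0],0]]'
```

```text
t: 24.92
position: [576.9, -11.8, 26.6]
orientation: [[-0.123, 0.992, 0.003], [0.992, 0.123, -0.001], [-0.001, 0.003, -1.0]]
force: [-0.8, 0.6, -1.0]
gripper_width: 0.297
t: 25.33
position: [575.9, -11.6, 20.6]
orientation: [[-0.123, 0.992, 0.001], [0.992, 0.123, 0.0], [-0.0, 0.001, -1.0]]
force: [0.0, 0.4, 2.8]
gripper_width: 0.294
```

```bash
python3 -m handwheel '[[17,[0,0,1.5],0],[17,[-3,0,0],0],[17,[-3,0,0],0],[17,[-3,0,0.3],0],[17,[-3,0,0.3],0]]'
python3 -m handwheel '[[17,[-3,0,0.3],0],[17,[0,0,0],0],[17,[0,0,0],0],[17,[0,0,0],0]]'
python3 -m handwheel '[[17,[0,0,-10],0],[17,[0,0,-25],0],[17,[0,0,-35],0],[17,[0,0,-35],0],[17,[0,0,-20],0]]' 14 >/dev/null
python3 -m handwheel '[[17,[0,0,0],0],[17,[0,0,0],0],[17,[0,0,0],0],[17,[0,0,0],0]]'
python3 - <<'E'
from h import *
go([595,90,125])
cv2.imwrite("pics/side8.png",robot.get_image("side")[:,:,::-1])
P=robot.observe()["position"]+[-2.5,0,18.7]
c=proj("side",P).astype(int); x0,y0=c[0]-30,c[1]-25; print(x0,y0)
cv2.imwrite("pics/v8.png",cv2.resize(cv2.imread("pics/side8.png")[y0:y0+60,x0:x0+60],None,fx=9,fy=9,interpolation=cv2.INTER_CUBIC))
for th in (20,25,30,35,40):
  a=-np.sin(np.radians(th))*EX+np.array([0,0,np.cos(np.radians(th))])
  b=-(np.cos(np.radians(th))*EX+np.array([0,0,np.sin(np.radians(th))]))
  for s in(33,37): print(th,s,*[(((proj("side",q)-[x0,y0]+.5)*9-.5).round(0)) for q in(P+(50-s)*a,P-s*a+13*b)])
E
```

```text
t: 25.75
position: [577.4, -23.8, 18.4]
orientation: [[-0.123, 0.992, 0.001], [0.992, 0.123, -0.0], [-0.0, 0.001, -1.0]]
force: [0.6, 2.2, 3.5]
gripper_width: 0.293
t: 26.08
position: [577.6, -27.0, 17.9]
orientation: [[-0.123, 0.992, 0.001], [0.992, 0.123, -0.001], [-0.001, 0.0, -1.0]]
force: [1.0, -0.1, 2.5]
gripper_width: 0.297
t: 26.83
position: [575.6, -26.2, 140.6]
orientation: [[-0.123, 0.992, -0.004], [0.992, 0.123, 0.001], [0.001, -0.004, -1.0]]
force: [0.4, 0.4, -0.3]
gripper_width: 0.293
t 26.83 TCP [575.6 -26.2 140.6] yaw 97.05 F [ 0.4  0.4 -0.3] grip 25.5 -> shift [112.9  33.6  15.6] rows 2.898142150803351
287 152
20 33 [281. 195.] [282. 341.]
20 37 [281. 204.] [281. 349.]
25 33 [283. 199.] [279. 335.]
25 37 [282. 207.] [278. 342.]
30 33 [284. 203.] [277. 328.]
30 37 [282. 210.] [275. 335.]
35 33 [285. 208.] [274. 321.]
35 37 [283. 214.] [273. 326.]
40 33 [286. 213.] [272. 313.]
40 37 [284. 218.] [270. 317.]
```

View pics/v8.png

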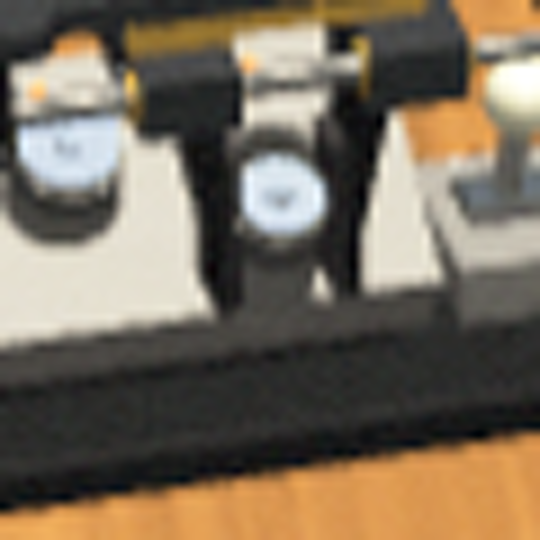

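Top disc at (283,193) and bottom edge near (275,315) fit a lean of about 32°, with the cell sitting about 6 mm back in the pads. The bench contact height agrees. I move over the middle well.

```bash
python3 -m handwheel '[[17,[15,10,0],0],[17,[30,20,0],0],[17,[35,4,0],0],[17,[30,0,0],0],[17,[20,0,0],0]]' 14 >/dev/null
python3 -m handwheel '[[17,[5,0,8],0],[17,[0,0,8],0],[17,[0,0,8],0],[17,[0,0,0],0],[17,[0,0,0],0]]' >/dev/null
python3 -m handwheel '[[17,[0,0,0],0],[17,[0,0,0],0]]' >/dev/null
python3 -c "
from h import *
go([593.9,111.7,101.4])"
```

```text
t 27.88 TCP [595.  110.7 119.2] yaw 96.97 F [ 0.5 -0.2 -0.7] grip 25.4 -> shift [ 1.1 -1.  17.8] rows 0.43618158944316404
```

```bash
python3 -m handwheel '[[17,[1,-1,6],0],[17,[0,0,6],0],[17,[0,0,5.5],0],[17,[0,0,0],0],[17,[0,0,0],0]]' 5
python3 -m handwheel '[[17,[1.5,0,2.6],0],[17,[1.5,0,2.6],0],[17,[1.5,0,2.6],0],[17,[0,0,0],0],[17,[0,0,0],0]]'
python3 -m handwheel '[[17,[1.5,0,2.6],0],[17,[1.5,0,2.6],0],[17,[0,0,0],0],[17,[0,0,0],0]]'
```

```text
t: 28.3
position: [592.8, 112.5, 100.4]
orientation: [[-0.123, 0.992, -0.002], [0.992, 0.123, -0.0], [0.0, -0.002, -1.0]]
force: [0.1, 1.2, -0.7]
gripper_width: 0.295
t: 28.72
position: [592.6, 117.1, 93.3]
orientation: [[-0.123, 0.992, -0.0], [0.992, 0.123, -0.0], [0.0, -0.0, -1.0]]
force: [0.2, 0.1, 0.1]
gripper_width: 0.298
t: 29.05
position: [593.1, 119.9, 88.9]
orientation: [[-0.123, 0.992, 0.001], [0.992, 0.123, -0.0], [-0.0, 0.001, -1.0]]
force: [0.5, -0.6, 2.9]
gripper_width: 0.298
```

```bash
python3 -m handwheel '[[17,[1,0,1.8],0],[17,[1,0,1.8],0],[17,[0,0,0],0],[17,[0,0,0],0]]'
python3 - <<'E'
from h import *
cv2.imwrite("pics/side9.png",robot.get_image("side")[:,:,::-1])
m=np.array([587.7,142,82]); n=-.5*EX+.866*np.array([0,0,1])
x0,y0=(proj("side",m)).astype(int)-[35,40]
for k in(25,30,35,40,45): print(k,(proj("side",m+k*n)-[x0,y0]+.5)*9-.5)
cv2.imwrite("pics/v9.png",cv2.resize(cv2.imread("pics/side9.png")[y0:y0+60,x0:x0+70],None,fx=9,fy=9,interpolation=cv2.INTER_CUBIC))
E
```

```text
t: 29.38
position: [592.9, 121.8, 85.5]
orientation: [[-0.123, 0.992, 0.002], [0.992, 0.123, -0.0], [-0.0, 0.002, -1.0]]
force: [0.7, -1.8, 5.3]
gripper_width: 0.296
25 [333.5221139  332.57261684]
30 [335.00701333 324.53609147]
35 [336.50106507 316.45003231]
40 [338.00435398 308.31397999]
45 [339.516966   300.12746942]
```

View pics/v9.png

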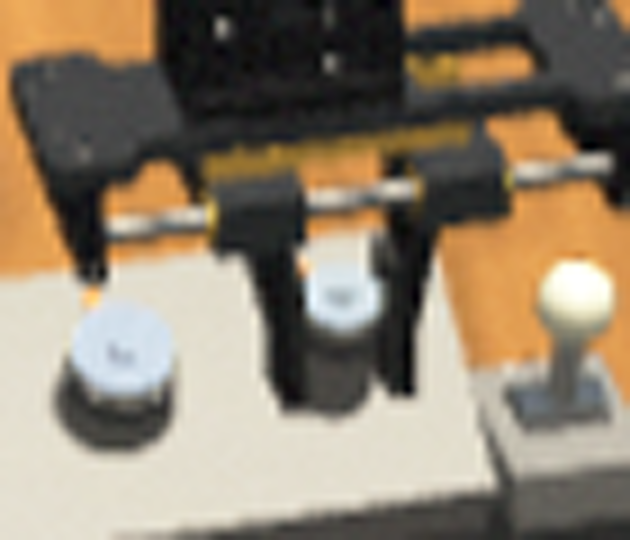

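No more pictures after this one: it shows the middle cell's bottom about level with the mouth, with its top at (342,293), about 49 mm out, so it is sitting on the front rim. I'll back off, shift 3 mm up the slope and try again by force.

```bash
python3 -m handwheel '[[17,[-1,0,-1.7],0],[17,[-1,0,-1.7],0],[17,[0,0,0],0],[17,[0,0,0],0]]'
python3 -m handwheel '[[17,[1.3,0,-0.8],0],[17,[1.3,0,-0.7],0],[17,[0,0,0],0],[17,[0,0,0],0]]'
python3 -m handwheel '[[17,[1,0,1.7],0],[17,[1,0,1.7],0],[17,[0,0,0],0],[17,[0,0,0],0]]'
python3 -m handwheel '[[17,[1,0,1.7],0],[17,[0,0,0],0],[17,[0,0,0],0]]'
```

```text
t: 29.77
position: [592.1, 120.0, 87.6]
orientation: [[-0.123, 0.992, -0.001], [0.992, 0.123, 0.0], [0.0, -0.001, -1.0]]
force: [-0.6, 0.3, -1.3]
gripper_width: 0.293
t: 30.1
position: [592.1, 122.7, 89.6]
orientation: [[-0.123, 0.992, -0.0], [0.992, 0.123, 0.0], [0.0, -0.0, -1.0]]
force: [-1.7, -0.5, -0.8]
gripper_width: 0.296
t: 30.43
position: [592.1, 124.6, 86.4]
orientation: [[-0.123, 0.992, 0.001], [0.992, 0.123, 0.0], [0.0, 0.001, -1.0]]
force: [1.9, -1.4, 0.4]
gripper_width: 0.292
t: 30.68
position: [592.3, 125.5, 85.2]
orientation: [[-0.123, 0.992, 0.001], [0.992, 0.123, 0.0], [-0.0, 0.001, -1.0]]
force: [-0.2, -0.9, 4.8]
gripper_width: 0.303
```

```bash
cat > disc.py <<'E'
from h import *
def discs(save):
    im=robot.get_image("side")[:,:,::-1].copy(); cv2.imwrite(save,im)
    x0,y0=240,135; c=cv2.resize(im[y0:205,x0:345],None,fx=6,fy=6,interpolation=cv2.INTER_CUBIC)
    h=cv2.cvtColor(c,cv2.COLOR_BGR2HSV)
    m=((h[...,0]>85)&(h[...,0]<135)&(h[...,1]>18)&(h[...,2]>150)).astype(np.uint8)
    for k in cv2.findContours(m,cv2.RETR_EXTERNAL,cv2.CHAIN_APPROX_NONE)[0]:
        if cv2.contourArea(k)>250:
            k=cv2.convexHull(k); e=cv2.fitEllipse(k); print("disc",((np.array(e[0])+.5)/6-.5+[x0,y0]).round(1),"axes px",(np.array(e[1])/6).round(2),"ratio",round(e[1][0]/e[1][1],2))
n=-.5*EX+.866*np.array([0,0,1])
if __name__=="__main__":
    discs("pics/side10.png"); go([0,0,0])
    for nm,q,L in(("thin",(444.8,124.5,82),40),("fat",(518.8,133.3,82),36),("mid seated",(587.7,142,82),25),("mid out",(587.7,142,82),50)): print(nm,proj("side",q+L*n).round(1))
E
python3 disc.py
```

```text
disc [267.7 170.6] axes px [5.19 5.68] ratio 0.91
disc [294.3 167.6] axes px [ 9.61 11.12] ratio 0.86
disc [318.1 161.5] axes px [3.65 4.66] ratio 0.78
t 30.73 TCP [592.3 125.5  85.2] yaw 97.05 F [-1.3 -0.7  4.5] grip 25.8 -> shift [ -51.9 -603.3   84.5] rows 14.912490611624953
thin [267.7 169.7]
fat [294.  166.9]
mid seated [317.6 165.5]
mid out [318.4 161. ]
```

```bash
python3 - <<'E'
import cv2,numpy as np
for f in("side9","side10"):
    im=cv2.imread(f"pics/{f}.png"); print(f)
    h=cv2.cvtColor(im,cv2.COLOR_BGR2HSV)
    g=cv2.cvtColor(im,cv2.COLOR_BGR2GRAY); print("cols 310-327"); print(g[153:186,310:327])
E
```

```text
side9
cols 310-327
[[ 39  39  39  36  37 112 133 136 138 132 143 162 163 115  30  21  33]
 [ 39  40  40  42  39 150 163 171 176 173 176 187 161 134  39  12  16]
 [ 40  40  33  42  38 165 197 203 206 208 206 211 134 106  48  19  20]
 [ 37  39  33  68 128 196 218 220 221 219 219 221 107  73  61  23  24]
 [ 28  28  22  70 198 219 220 219 221 221 220 219 100  60  67  35  26]
 [ 21  22  26  54 184 220 223 223 224 224 224 222 101  43  51  39  25]
 [ 23  23  20  50 117 222 226 226 225 226 226 225 122  42  34  28  23]
 [ 18  20  25  37  82 220 228 226 223 223 224 227 198 109  44  29  23]
 [ 36  22  26  33  63 220 227 198 190 192 208 225 227 123  49  33  21]
 [ 44  16  22  32  34 220 227 203 182 181 212 225 226 127  49  33  25]
 [ 61  24  24  31  46 189 224 225 216 214 226 226 203 107  39  30  30]
 [ 87  23  25  33  44 117 179 197 214 218 208 185 136  58  38  31  21]
 [120  37  21  30  38  67  99 124 161 166 148 109  68  41  39  32  23]
 [135  40  19  34  36  47  63  74  92  97  90  71  52  29  36  33  24]
 [135  37  22  32  36  42  48  54  56  56  51  51  46  29  37  29  17]
 [134  38  23  2
[... 2926 characters left out ...]
222 223 222 222 222 222 222 222 222 221 221 220 222 222 220]
 [222 223 221 222 222 222 222 222 222 223 222 222 222 222 222 219 221]
 [222 222 223 222 222 223 221 222 221 221 221 223 221 222 222 222 220]
 [223 222 222 221 223 221 222 221 222 220 223 221 222 223 223 222 223]
 [221 222 223 223 221 220 222 222 222 222 222 222 224 222 221 221 221]
 [222 222 220 223 222 222 221 221 222 222 222 223 221 221 222 221 222]
 [222 221 220 222 221 222 221 222 222 223 221 220 221 222 222 220 221]
 [222 220 222 222 223 221 221 221 221 221 221 222 222 221 222 223 222]
 [220 222 221 222 221 222 222 221 222 223 222 207 189 190 175 178 168]
 [221 224 223 222 207 189 190 177 175 166 164 139 119 115  94  91  71]]
```

The numbers show what happened: the top disc's foreshortening (about 0.65 against 0.86 for the seated fat cell) means the middle cell is only about 10–15° over, since it slid on the bench. Its foot is caught in the mouth. So I use the well's front lip as a stop and swing the top to the front.

```bash
python3 -m handwheel '[[17,[-2,0,0.5],0],[17,[-2,0,0.7],0],[17,[0,0,0],0],[17,[0,0,0],0]]' 4
python3 -m handwheel '[[17,[-2,0,0.8],0],[17,[-2,0,1],0],[17,[0,0,0],0],[17,[0,0,0],0]]'
python3 -m handwheel '[[17,[-2,0,1],0],[17,[0,0,0],0],[17,[0,0,0],0]]'
python3 - <<'E'
from h import *
im=robot.get_image("side"); cv2.imwrite("pics/side11.png",im[:,:,::-1]); print(cv2.cvtColor(im,cv2.COLOR_RGB2GRAY)[154:180,310:327])
E
```

```text
t: 31.07
position: [592.7, 121.2, 83.5]
orientation: [[-0.122, 0.992, 0.001], [0.992, 0.122, -0.0], [-0.0, 0.001, -1.0]]
force: [-0.0, 0.0, 3.6]
gripper_width: 0.297
t: 31.4
position: [592.8, 117.1, 81.3]
orientation: [[-0.122, 0.992, -0.0], [0.992, 0.122, -0.0], [-0.0, -0.0, -1.0]]
force: [1.8, -1.1, 2.6]
gripper_width: 0.297
t: 31.65
position: [592.9, 115.3, 80.3]
orientation: [[-0.123, 0.992, -0.0], [0.992, 0.123, -0.0], [-0.0, -0.0, -1.0]]
force: [1.2, -1.0, 2.6]
gripper_width: 0.293
[[ 59  51  48  43  46 107 167 172 144 128 105  85  98  99  71  60  59]
 [ 41  37  37  34  36  58 115 119 114 139 171 172 173 178  61  21  31]
 [ 40  38  34  40  40  98 183 190 189 202 220 220 221 219  72  17  22]
 [ 39  41  40  38  35 126 216 221 219 221 220 220 206 175  67  17  10]
 [ 37  37  40  38  38 126 218 219 220 221 219 220 162  98  46  22  23]
 [ 34  37  35  35 138 160 218 220 221 220 220 219 138  71  63  41  24]
 [ 25  28  25  42 161 203 221 223 225 225 223 221 136  56  59  40  27]
 [ 19  18  18  46 109 217 222 226 227 229 227 225 165  54  42  34  24]
 [ 27  22  19  40  52 196 226 227 226 2
[... 539 characters left out ...]
 19  29  37  51  54  43  47  50  48  52  52  29  31  31  24]
 [177  56  17  25  32  52  63  60  56  57  56  65  59  25  33  38  21]
 [181  58  17  25  34  51  70  69  69  72  67  70 141  53  32  32  21]
 [206  65  14  21  34  54  69  70  70  72  70  68 179 107  44  33  27]
 [223 109  33  28  32  53  69  71  69  72  71 117 201 161  56  32  20]
 [222 191  61  26  35  53  71  73  71  73 114 189 222 205 111  98  94]
 [222 221 114  37  40 100 172 156 153 175 194 222 221 223 193 188 185]
 [223 222 164 100 133 188 221 212 209 223 223 221 222 223 221 222 221]
 [223 222 206 188 203 220 221 223 219 221 222 222 222 223 221 222 222]
 [221 222 222 222 222 222 222 224 222 222 223 221 222 221 222 222 221]]
```

```bash
python3 - <<'E'
from h import *
from scipy.optimize import least_squares
for nm,T,nub,bot in(("v7",(573.8,2.2,145.9),115+306.5/6-.5,115+414/6-.5),("9",(592.9,121.8,85.5),161.7,174.7),("10",(592.3,125.5,85.2),160.5,174.2),("11",(592.9,115.3,80.3),164.1,175.8)):
  P=np.array(T)+[-2.5,0,18.7]
  for d in(0,5):
    def g(x):
      th,s=np.radians(x[0]),x[1]; a=-np.sin(th)*EX+[0,0,np.cos(th)]; b=-np.cos(th)*EX-[0,0,np.sin(th)]; Q=P-d*b
      return [proj("side",Q+(53-s)*a)[1]-nub, proj("side",Q-s*a+13*b)[1]-bot]
    r=least_squares(g,[25,35]); th,s=np.radians(r.x[0]),r.x[1]
    a=-np.sin(th)*EX+[0,0,np.cos(th)]; b=-np.cos(th)*EX-[0,0,np.sin(th)]; B=P-d*b-s*a-[587.7,142,82]
    X=np.cos(np.pi/6)*EX+[0,0,.5]; n=-.5*EX+[0,0,.866]
    print(nm,"d",d,"theta,s",r.x.round(1),"bottom centre: upslope",round(B@X,1),"above face",round(B@n,1))
E
```

```text
v7 d 0 theta,s [14.8 37. ] bottom centre: upslope -86.9 above face 104.2
v7 d 5 theta,s [14.3 41.8] bottom centre: upslope -83.7 above face 98.3
9 d 0 theta,s [31.4 24.4] bottom centre: upslope -5.9 above face 5.0
9 d 5 theta,s [31.  33.3] bottom centre: upslope -1.0 above face -3.8
10 d 0 theta,s [28.5 23.3] bottom centre: upslope -4.1 above face 4.0
10 d 5 theta,s [28.1 31.2] bottom centre: upslope 0.5 above face -4.0
11 d 0 theta,s [36.6 16.3] bottom centre: upslope -12.9 above face 11.9
11 d 5 theta,s [36.2 27.7] bottom centre: upslope -6.8 above face 1.1
```

Solving nub and foot rows together puts the cell about 36° over now, with its foot about 7 mm down-slope of the mouth centre and resting on the face. I back off, go 7 mm up the slope and come down in small steps.

```bash
python3 -m handwheel '[[17,[-1.5,0,-2.6],0],[17,[3,0,-1.7],0],[17,[3,0,-1.8],0],[17,[0,0,0],0],[17,[0,0,0],0]]' 5
python3 -m handwheel '[[17,[1,0,1.7],0],[17,[0.5,0,0.9],0],[17,[0,0,0],0],[17,[0,0,0],0]]'
python3 -m handwheel '[[17,[1,0,1.7],0],[17,[0,0,0],0],[17,[0,0,0],0]]'
python3 - <<'E'
from h import *
im=robot.get_image("side"); cv2.imwrite("pics/side12.png",im[:,:,::-1]); print(cv2.cvtColor(im,cv2.COLOR_RGB2GRAY)[156:180,312:325])
E
```

```text
t: 32.12
position: [592.2, 120.5, 86.5]
orientation: [[-0.123, 0.992, -0.0], [0.992, 0.123, 0.0], [0.0, -0.0, -1.0]]
force: [0.1, 0.4, -0.2]
gripper_width: 0.291
t: 32.45
position: [592.2, 121.5, 83.9]
orientation: [[-0.123, 0.992, -0.0], [0.992, 0.123, -0.0], [0.0, -0.0, -1.0]]
force: [0.2, -0.5, 0.8]
gripper_width: 0.294
t: 32.7
position: [592.3, 122.8, 82.3]
orientation: [[-0.123, 0.992, 0.0], [0.992, 0.123, 0.0], [0.0, 0.0, -1.0]]
force: [0.5, 0.8, -0.4]
gripper_width: 0.297
[[ 41  39  37 215 220 219 219 221 221 219 122  65  17]
 [ 33  74 168 216 219 219 220 221 219 220  82  69  37]
 [ 26  85 214 222 222 224 226 224 222 221  76  57  49]
 [ 19  69 185 210 224 226 228 228 226 225  90  38  45]
 [ 18  56 138 209 225 224 224 226 227 227 186  65  37]
 [ 18  35 106 222 228 226 220 223 227 227 228  96  38]
 [ 23  31  76 220 228 212 194 191 208 227 227 107  40]
 [ 19  24  63 220 226 216 205 203 214 224 222  87  38]
 [ 21  31  66 176 211 226 227 226 228 227 187  70  31]
 [ 22  31  67 110 160 181 196 209 199 178 131  55  34]
 [ 20  36  43  84 111 101 138 143 124  75  73  30  30]
 [ 22  36  34  48  75  66  95  70  70  52  43  28  34]
 [ 20  29  36  51  49  51  54  48  52  55  36  32  35]
 [ 20  31  33  70  65  56  59  58  58  61  50  27  34]
 [ 19  28  36  70  70  68  69  72  73  67  63  33  38]
 [ 17  29  37  71  69  69  74  71  67  66  81  35  31]
 [ 22  23  30  69  70  72  71  71  73  97 165 105  41]
 [ 38  31  33  92  76  69  72  72 128 166 215 139  71]
 [ 40  26  33 179 142 143 150 161 197 211 221 190 178]
 [106  96 134 218 204 207 210 213 222 220 222 223 220]
 [192 187 203 221 222 223 223 223 222 221 221 221 221]
 [223 224 221 222 222 222 223 222 222 224 222 221 221]
 [221 221 221 222 222 221 222 222 223 222 222 222 220]
 [221 223 222 221 220 222 221 223 221 222 220 223 222]]
```

```bash
python3 -m handwheel '[[17,[1,0,1.7],0],[17,[0,0,0],0],[17,[0,0,0],0]]'
python3 -m handwheel '[[17,[1,0,1.7],0],[17,[0,0,0],0],[17,[0,0,0],0]]'
python3 - <<'E'
from h import *
im=robot.get_image("side"); cv2.imwrite("pics/side13.png",im[:,:,::-1]); print(cv2.cvtColor(im,cv2.COLOR_RGB2GRAY)[158:178,312:325])
E
```

```text
t: 33.0
position: [592.1, 123.8, 80.5]
orientation: [[-0.123, 0.992, 0.0], [0.992, 0.123, 0.0], [0.0, 0.0, -1.0]]
force: [0.8, 1.6, 0.0]
gripper_width: 0.297
t: 33.25
position: [592.0, 124.7, 78.8]
orientation: [[-0.123, 0.992, 0.0], [0.992, 0.123, 0.0], [0.0, 0.0, -1.0]]
force: [1.6, 1.6, -0.7]
gripper_width: 0.299
[[ 33 111 187 217 221 221 220 219 221 180  61  69  41]
 [ 29 108 200 206 223 225 226 225 222 179  58  56  45]
 [ 31  66 160 212 225 226 228 227 225 211 113  47  39]
 [ 25  48 130 225 226 227 224 225 226 227 142  52  34]
 [ 21  34 128 223 228 226 221 221 226 227 200  88  33]
 [ 17  39 127 223 228 213 195 194 224 227 228 102  40]
 [ 18  36  95 212 225 215 206 205 225 227 208  88  41]
 [ 22  33 101 164 210 225 227 228 230 207 134  46  31]
 [ 24  36  93  96 145 185 183 185 180 136  65  34  35]
 [ 25  35  44  63  75  96 116 122  85  72  46  33  34]
 [ 26  34  40  43  57  61  85  86  64  55  35  34  33]
 [ 17  30  44  55  51  48  50  48  50  60  35  32  39]
 [ 24  30  44  65  60  65  60  62  66  65  29  28  36]
 [ 26  30  46  68  70  72  69  70  71  68  72  35  36]
 [ 25  33  39  68  71  71  72  69  69  97 102  41  35]
 [ 23  35  44  70  73  70  71  70 103 161 182 113  44]
 [ 35  33  41 137 128 112 118 156 184 211 221 164 105]
 [ 43  37  59 200 201 193 194 211 223 222 221 205 189]
 [139 169 176 219 223 221 223 221 222 224 221 221 222]
 [206 221 222 221 222 222 222 222 222 222 222 221 219]]
```

The vertical force stays near zero while the visible foot stays at the lip and the nub sinks: the cell is entering. The fingertips are about 1 mm off the slope, so I release and let it drop.

```bash
python3 -m handwheel '[[36,[0,0,0],0],[36,[0,0,0],0],[36,[0,0,0],0],[36,[0,0,0],0]]' 
python3 - <<'E'
from h import *
im=robot.get_image("side"); cv2.imwrite("pics/side14.png",im[:,:,::-1]); print(cv2.cvtColor(im,cv2.COLOR_RGB2GRAY)[158:178,310:327])
E
```

```text
t: 33.63
position: [591.7, 124.3, 78.7]
orientation: [[-0.123, 0.992, -0.001], [0.992, 0.123, -0.0], [-0.0, -0.001, -1.0]]
force: [0.4, 0.4, 0.2]
gripper_width: 0.402
[[ 34  74 131 216 220 221 220 220 220 219 220 220 219  99  61  59  39]
 [ 20  83 194 220 205 203 218 219 219 222 220 221 220 119  48  58  39]
 [ 28  61 181 220 209 206 219 221 221 220 220 221 220 138  44  39  27]
 [ 23  48 115 217 221 221 219 220 221 222 221 219 221 137  47  38  24]
 [ 19  36  82 214 222 222 222 220 222 221 220 220 222 161  48  39  32]
 [ 21  28  80 217 220 220 222 224 226 226 223 222 222 179  58  36  28]
 [ 18  29  79 216 222 228 223 226 227 228 226 223 221 159  51  33  34]
 [ 20  32  81 218 215 230 227 226 225 226 225 225 221 137  43  32  39]
 [ 18  33  79 185 206 225 228 224 220 222 226 227 226 139  44  32  34]
 [ 19  32  70 124 188 224 227 198 205 218 223 226 228 123  38  32  31]
 [ 25  29  43  69 187 224 224 203 192 221 224 225 228 122  38  34  31]
 [ 27  26  35  58 150 195 223 224 216 225 225 227 196 129  42  39  33]
 [ 21  30  34  54  75 120 187 225 227 228 227 207 165 127  47  31  33]
 [ 25  26  33  64  53  63 111 169 190 183 173 128 165 188  61  34  31]
 [ 19  29  35  94  67  55  54  67  96  82  67  95 189 221 112  39  32]
 [ 20  24  35 142 108  69  57  60  59  60  93 162 216 222 137  51  28]
 [ 32  24  36 167 183 149 132 113 116 156 185 211 220 223 192 142 134]
 [ 62  25  34 172 221 209 200 191 194 214 221 221 222 224 222 207 204]
 [112  96 135 200 221 220 221 223 222 222 223 220 221 222 220 221 220]
 [191 188 205 221 222 221 222 221 222 222 223 223 222 222 220 222 220]]
```

The nub dropped to (317.7,167.5), which is at or below the seated prediction of about 165.8. Next I retreat and check all three cells and the ball in both views.

```bash
python3 -m handwheel '[[40,[0,0,-10],0],[40,[0,0,-30],0],[40,[0,0,-35],0],[40,[-20,0,-15],0],[40,[-40,0,0],0]]' >/dev/null
python3 -m handwheel '[[0,[-40,0,0],0],[0,[-40,0,0],0],[0,[-40,0,0],0],[0,[-20,0,0],0],[0,[0,0,0],0]]' 10 >/dev/null
python3 -m handwheel '[[0,[0,0,0],0],[0,[0,0,0],0],[0,[0,0,0],0]]' >/dev/null
cat > chk.py <<'E'
from h import *
S=robot.get_image("side")[:,:,::-1].copy();T=robot.get_image("top")[:,:,::-1].copy(); cv2.imwrite("pics/sideN.png",S);cv2.imwrite("pics/topN.png",T)
go([0,0,0])
def bl(im,box,f,amin):
    x0,y0,x1,y1=box; c=cv2.resize(im[y0:y1,x0:x1],None,fx=4,fy=4,interpolation=cv2.INTER_CUBIC); h=cv2.cvtColor(c,cv2.COLOR_BGR2HSV).astype(int); m=f(h[...,0],h[...,1],h[...,2]).astype(np.uint8)
    n,l,st,ce=cv2.connectedComponentsWithStats(m)
    return [(((ce[i]+.5)/4-.5+[x0,y0]).round(1).tolist(),(st[i,2:4]/4).tolist()) for i in range(1,n) if st[i,4]>amin]
blue=lambda h,s,v:(h>88)&(h<135)&(s>15)&(v>140)
bt=lambda h,s,v:(h>88)&(h<135)&(s>20)&(v>100)
cream=lambda h,s,v:(v>165)&(s<110)
print("side cells",bl(S,(255,150,335,190),blue,100)); print("top cells",bl(T,(262,190,310,270),bt,80))
print("side ball",bl(S,(330,145,360,175),lambda h,s,v:(v>190)&(s<90),100)); print("top ball",bl(T,(255,160,290,182),lambda h,s,v:(v>185),60))
n=-.5*EX+.866*np.array([0,0,1])
for nm,q,L in(("thin",(446.8,124.5,82),40),("fat",(521.2,133.3,82),36),("mid",(590.2,142,82),25)): print(nm,"exp top-disc side",proj("side",np.array(q)+L*n-[2.3,0,0]).round(1),"top",proj("top",np.array(q)+L*n).round(1))
E
python3 chk.py
```

```text
t 34.87 TCP [616.4 -72.5 169. ] yaw 97.16 F [ 0.2  0.3 -0. ] grip 0.4 -> shift [ 148.7 -602.6  169.1] rows 15.689365016950571
side cells [([294.2, 167.5], [11.0, 9.5]), ([267.6, 170.7], [5.75, 5.5])]
top cells []
side ball [([346.7, 163.1], [3.75, 2.5]), ([348.3, 171.1], [4.5, 6.75])]
top ball [([273.6, 168.7], [9.0, 8.75]), ([259.5, 178.7], [5.0, 7.25]), ([276.0, 177.8], [7.5, 6.75])]
thin exp top-disc side [267.6 169.7] top [286.5 256. ]
fat exp top-disc side [294.  166.9] top [282.8 226.4]
mid exp top-disc side [317.7 165.5] top [277.9 199.9]
```

```bash
python3 - <<'E'
import cv2,numpy as np
from h import *
S=cv2.imread("pics/side0.png"); h=cv2.cvtColor(S,cv2.COLOR_BGR2HSV)[152:172,335:356]; m=((h[...,2]>195)&(h[...,1]<80)).astype(np.uint8)
n,l,st,c=cv2.connectedComponentsWithStats(m); print([(st[i].tolist(),c[i]+[335,152]) for i in range(1,n)])
a=c[1:][np.argmax(st[1:,4])]+[335,152]
b=(273.6,168.7); P,e=tri(a,b); print("ball",P,e,[onz("top",*b,z)[:2].round(1) for z in(95,99,102)],[(onz("side",*a,z)[:2]+[2.5,0]).round(1) for z in(95,99,102)])
T=cv2.imread("pics/topN.png"); g=cv2.cvtColor(T,cv2.COLOR_BGR2HSV)
for u,v in((286,256),(283,226),(278,200)): print(T[v-2:v+3,u-4:u+6].mean(2).astype(int).tolist())
E
```

```text
[([6, 6, 8, 7, 43], array([344.62790698, 160.90697674])), ([0, 17, 5, 3, 8], array([336.625, 170.125])), ([6, 17, 1, 1, 1], array([341., 169.])), ([11, 16, 2, 2, 3], array([346.66666667, 168.66666667]))]
ball [670.96401016 141.99965082 105.35759414] 3.596899814934369 [array([674.7, 142.8]), array([674. , 142.5]), array([673.4, 142.2])] [array([674.5, 159.6]), array([673.4, 152.6]), array([672.5, 147.4])]
[[61, 61, 83, 122, 150, 162, 164, 162, 153, 142], [54, 60, 99, 143, 159, 160, 163, 165, 161, 146], [54, 63, 103, 149, 162, 156, 160, 166, 163, 147], [51, 61, 93, 137, 160, 160, 158, 163, 161, 146], [52, 53, 77, 109, 146, 158, 158, 160, 155, 144]]
[[155, 166, 167, 166, 161, 166, 166, 167, 166, 165], [159, 166, 163, 158, 156, 164, 166, 167, 167, 166], [161, 166, 163, 154, 156, 163, 165, 168, 168, 170], [159, 167, 165, 159, 153, 162, 167, 166, 167, 168], [155, 166, 166, 164, 161, 165, 167, 166, 167, 166]]
[[86, 68, 63, 83, 114, 140, 159, 164, 158, 157], [87, 66, 63, 88, 119, 148, 161, 160, 153, 152], [86, 66, 62, 84, 113, 142, 160, 160, 150, 146], [85, 67, 59, 77, 103, 131, 154, 161, 156, 149], [86, 66, 56, 63, 88, 115, 142, 158, 162, 158]]
```

```bash
python3 - <<'E'
import cv2,numpy as np
from h import *
T=cv2.imread("pics/topN.png").astype(int); T0=cv2.imread("pics/top0.png").astype(int)
print((T[193:209,266:294,0]-T[193:209,266:294,2])) # blue-red: disc bluish
print(T[193:209,266:294].mean(2).astype(int))
print("top0");print(T0[193:211,264:284].mean(2).astype(int))
S=cv2.imread("pics/sideN.png"); print("sideN");print(S[160:178,310:327].mean(2).astype(int))
E
```

```text
[[-18 -18 -18 -18 -18 -17 -19 -19 -17 -17 -17 -18 -17 -19 -19 -18 -18 -18
  -19 -18 -18 -18 -18 -17 -16 -11  -9  -7]
 [-18 -18 -17 -18 -18 -18 -18 -17 -17 -17 -17 -18 -18 -18 -17 -17 -17 -17
  -19 -19 -17 -18 -17 -18 -17 -12  -9  -7]
 [-19 -18 -17 -17 -18 -17 -15 -16 -16 -16 -16 -16 -14 -15 -15 -14 -13 -14
  -15 -17 -17 -19 -18 -18 -17 -12  -8  -7]
 [-17 -19 -17 -18 -17 -15 -13 -11 -13 -12 -13 -12 -11 -13 -12 -11 -12 -11
  -13 -15 -17 -16 -17 -17 -17 -13 -10  -8]
 [-17 -19 -17 -17 -14 -13 -11 -11 -10 -10  -9  -9 -11 -10 -11 -11 -11 -12
  -14 -15 -17 -17 -19 -19 -17 -12  -8  -8]
 [-18 -17 -18 -16 -13 -13 -12 -12 -11  -8  -7 -11 -11  -9  -9 -11 -10 -12
  -13 -13 -16 -18 -17 -18 -17 -14  -9  -6]
 [-17 -19 -18 -16 -13 -13 -13 -14 -10  -7  -7 -12 -11  -7  -9 -11 -12 -11
  -13 -14 -14 -17 -18 -18 -17 -13 -10  -7]
 [-17 -18 -17 -14 -14 -15 -13 -14 -11  -8  -6 -10 -12  -8  -9 -11 -13 -12
  -12 -12 -15 -16 -18 -18 -17 -15  -9  -7]
 [-18 -18 -17 -15 -15 -12 -13 -12 -12  -8  -6  -7 -11 -10 -10 -10 -10 -13
  -12 -14 -15 -18 -17 -19 -17 -16 -10  -8]
 [-20 -19 -16 -15 -13 -14 -13 -12 -12  -9  -5  
[... 4766 characters left out ...]
148  83 182 225 227 204 194 222 223 225 227 204 217 219 219]
 [220 208 128  66 149 196 223 224 214 225 225 226 197 216 218 218 219]
 [219 209 123  65  76 120 186 224 226 228 224 203 163 216 220 219 219]
 [221 214 128  71  49  63 113 168 186 182 172 128 168 216 217 218 218]
 [220 219 180 107  63  56  58  67  96  80  64  95 187 218 219 220 219]
 [219 221 216 180 112  66  60  58  57  61  94 161 211 219 221 219 220]
 [221 220 220 215 189 150 130 109 116 153 182 209 218 219 219 220 218]
 [220 220 220 221 220 208 199 190 192 211 219 220 219 219 219 218 217]
 [219 218 220 219 219 220 223 220 220 220 218 219 218 220 217 219 218]
 [221 220 219 222 222 222 220 220 220 221 219 221 219 219 219 219 220]]
```

```bash
python3 - <<'E'
from h import *
n=-.5*EX+.866*np.array([0,0,1]);X=.866*EX+[0,0,.5]
for nm,b,a,m,L in(("mid",(283,200),(317.6,167.4),(590.2,142,82),28),("fat",(282.9,226.1),(294.3,167.3),(521.2,133.3,82),39)):
  P,e=tri((a[0]+.9,a[1]),b); D=P-m; print(nm,P.round(1),round(e,1),"along n",(D@n).round(1),"exp",L,"upslope",(D@X).round(1),"row",(D@EY).round(1))
T=cv2.imread("pics/topN.png");print(T[250:263,280:296].mean(2).astype(int)); print(T[220:234,274:294].mean(2).astype(int))
S=cv2.imread("pics/sideN.png");print(S[165:180,262:274].mean(2).astype(int)); print(S[160:176,287:302].mean(2).astype(int))
E
```

```text
mid [590.9 116.4 105. ] 1.2 along n 32.6 exp 28 upslope -10.6 row -2.4
fat [524.3 115.2 111.6] 0.1 along n 34.8 exp 39 upslope -1.1 row 0.9
[[139 138 138 137 138 139 138 138 139 140 140 138 138 137 138 137]
 [134 134 137 138 137 135 134 138 140 139 137 140 138 139 138 137]
 [116 118 122 125 124 120 124 139 145 143 139 138 139 138 138 138]
 [ 84  88  88  90  94 106 129 152 158 152 145 139 139 139 139 138]
 [ 70  71  61  61  83 122 150 162 164 162 153 142 140 137 137 137]
 [ 74  66  54  60  99 143 159 160 163 165 161 146 138 139 139 138]
 [ 73  68  54  63 103 149 162 156 160 166 163 147 140 139 139 139]
 [ 72  65  51  61  93 137 160 160 158 163 161 146 139 138 138 138]
 [ 67  63  52  53  77 109 146 158 158 160 155 144 138 138 137 137]
 [ 63  61  58  58  67  84 116 141 147 150 145 140 139 139 139 139]
 [ 65  72  82  93  96 104 119 136 140 141 140 139 139 138 138 139]
 [ 98 107 115 124 127 129 134 137 139 139 140 139 138 138 140 140]
 [125 129 134 136 136 137 138 137 138 138 138 139 138 138 139 138]]
[[128 121 118 116 115 111 124 145 160 162 159 155 148 144 140 139 138 139
  136 122]
 [1
[... 2177 characters left out ...]
0 134]
 [221 220 230 226 227 224 226 225 224 227 225 224 225 219 185]
 [219 216 232 226 227 223 225 224 226 227 225 225 226 219 219]
 [221 216 224 227 226 224 200 222 224 226 224 225 227 220 219]
 [220 177 222 227 224 226 183 196 194 223 224 227 226 208 218]
 [213 126 192 227 225 227 214 204 204 222 224 227 226 186 217]
 [185 113 118 197 224 227 224 225 228 226 226 226 195 181 217]
 [152  83  68 135 193 211 223 227 227 223 206 197 135 167 218]
 [115  59  51  95 148 161 178 184 183 172 147 152  95 165 219]
 [102  66  54  61 110  96  96 114 114 100  90 114  65 164 218]
 [116  73  64  57  47  51  62  83  87  82  54  50  62 163 217]
 [148  78  70  63  58  49  52  47  47  49  59  60  79 187 219]]
```

The thin and fat cells check as seated. The middle cell's nub triangulates about 10 mm down-slope and about 5–8 mm high: it hangs at an over-lean of roughly 13°. I'll nudge its top back with closed fingers from the front.

```bash
python3 -c "
from h import *
go([597.8,72,88])"

```

```text
t 34.87 TCP [616.4 -72.5 169. ] yaw 97.16 F [ 0.2  0.3 -0. ] grip 0.4 -> shift [145.7  -0.5  81.1] rows 4.065905403946659
```

```bash
python3 -m handwheel '[[0,[25,0,0],0],[0,[40,0,10],0],[0,[40,0,20],0],[0,[30,0,25],0],[0,[10.5,0,20],0]]' 10 >/dev/null
python3 -m handwheel '[[0,[0,0,6],0],[0,[0,0,0],0],[0,[0,0,0],0],[0,[0,0,0],0]]' 
python3 -m handwheel '[[0,[6,0,0],0],[0,[6,0,0],0],[0,[0,0,0],0],[0,[0,0,0],0]]' 
python3 -m handwheel '[[0,[3,0,0],0],[0,[3,0,0],0],[0,[0,0,0],0],[0,[0,0,0],0]]' 
python3 -m handwheel '[[0,[3,0,0],0],[0,[0,0,0],0],[0,[0,0,0],0]]' 
```

```text
t: 35.62
position: [600.4, 66.7, 91.1]
orientation: [[-0.122, 0.993, 0.003], [0.993, 0.122, -0.0], [-0.001, 0.003, -1.0]]
force: [0.0, -0.4, -0.0]
gripper_width: 0.009
t: 35.95
position: [597.8, 79.7, 89.9]
orientation: [[-0.123, 0.992, 0.001], [0.992, 0.123, -0.0], [-0.0, 0.001, -1.0]]
force: [-0.4, 0.4, 0.4]
gripper_width: 0.009
t: 36.28
position: [596.6, 85.8, 89.2]
orientation: [[-0.123, 0.992, -0.0], [0.992, 0.123, -0.0], [0.0, -0.0, -1.0]]
force: [-0.1, 0.3, 0.0]
gripper_width: 0.009
t: 36.53
position: [596.3, 88.7, 89.2]
orientation: [[-0.123, 0.992, -0.0], [0.992, 0.123, -0.0], [-0.0, -0.0, -1.0]]
force: [0.3, 0.1, -0.4]
gripper_width: 0.005
```

```bash
for i in 1; do python3 -m handwheel '[[0,[3,0,0],0],[0,[3,0,0],0],[0,[0,0,0],0],[0,[0,0,0],0]]' | grep -E "pos|force"
python3 -m handwheel '[[0,[3,0,0],0],[0,[0,0,0],0],[0,[0,0,0],0]]' | grep -E "pos|force"
python3 -m handwheel '[[0,[3,0,0],0],[0,[0,0,0],0],[0,[0,0,0],0]]' | grep -E "pos|force"; done
```

```text
position: [595.6, 94.8, 89.3]
force: [0.2, 0.9, 1.0]
position: [595.2, 97.6, 89.3]
force: [0.3, -0.2, 0.4]
position: [594.8, 100.6, 89.2]
force: [-0.1, -0.4, -0.1]
```

```bash
python3 -m handwheel '[[0,[3,0,0],0],[0,[0,0,0],0],[0,[0,0,0],0]]' | grep -E "pos|force"
python3 -m handwheel '[[0,[3,0,0],0],[0,[0,0,0],0],[0,[0,0,0],0]]' | grep -E "pos|force"
python3 -m handwheel '[[0,[2,0,0],0],[0,[0,0,0],0],[0,[0,0,0],0]]' | grep -E "pos|force"
python3 - <<'E'
from h import *
T=robot.get_image("top"); cv2.imwrite("pics/top15.png",T[:,:,::-1]); print(T[194:207,268:292].mean(2).astype(int))
E
```

```text
position: [594.5, 103.6, 89.3]
force: [0.1, -0.8, 0.6]
position: [594.1, 106.6, 89.3]
force: [0.4, -1.1, 0.5]
position: [594.1, 108.3, 89.5]
force: [-0.4, -1.5, 0.6]
[[54 52 52 53 52 51 54 51 52 51 52 50 51 52 53 51 51 51 51 52 51 51 52 51]
 [50 50 50 49 49 49 49 49 49 48 50 50 49 49 47 47 48 47 48 48 49 49 46 49]
 [47 46 46 46 46 47 45 47 46 45 46 48 44 46 45 46 44 45 47 45 43 44 44 46]
 [44 44 44 44 44 43 44 41 42 43 43 42 42 40 42 43 42 41 40 40 39 40 41 41]
 [40 40 40 39 39 39 40 38 39 39 38 39 37 38 39 40 39 36 38 37 35 37 36 39]
 [36 37 34 35 35 36 34 36 34 33 35 34 33 34 33 32 34 34 32 33 34 33 32 32]
 [31 31 31 31 30 30 31 30 28 29 30 31 32 31 31 30 30 33 30 27 26 26 25 28]
 [28 29 29 29 25 28 32 34 35 36 39 53 46 42 37 33 32 33 33 25 21 24 24 23]
 [37 34 34 31 28 31 40 46 51 49 62 83 67 51 46 38 29 29 26 23 20 21 26 27]
 [47 37 38 40 38 35 36 38 38 39 47 63 49 39 36 31 23 21 20 24 25 32 39 47]
 [56 38 36 40 48 46 43 36 31 30 29 34 29 24 24 23 24 24 26 31 39 51 55 58]
 [63 38 35 38 47 51 53 47 41 38 32 33 32 28 30 32 31 38 50 49 54 67 54 45]
 [67 38 35 35 37 44 46 43 42 52 46 46 49 49 46 47 45 53 74 67 61 55 41 34]]
```

```bash
python3 -m handwheel '[[0,[2,0,0],0],[0,[0,0,0],0],[0,[0,0,0],0]]' | grep -E "pos|force"
python3 -m handwheel '[[0,[2,0,0],0],[0,[0,0,0],0],[0,[0,0,0],0]]' | grep -E "pos|force"
python3 -m handwheel '[[0,[-10,0,0],0],[0,[-25,0,-20],0],[0,[-20,0,-30],0],[0,[0,0,0],0],[0,[0,0,0],0]]' | grep -E "pos|force"
python3 - <<'E'
from h import *
S=robot.get_image("side")[:,:,::-1]; cv2.imwrite("pics/side16.png",S); print(S[158:178,310:327].mean(2).astype(int))
E
```

```text
position: [594.3, 109.8, 89.9]
force: [1.3, -4.5, 3.1]
position: [594.8, 110.9, 90.7]
force: [0.8, -8.2, 6.4]
position: [601.6, 57.1, 141.1]
force: [0.2, 1.1, 0.7]
[[217 219 216 215 207 213 216 216 216 155  50  19  24  35  32  30  38]
 [217 216 216 216 192 194 216 216 216 200  66  27  15  36  32  33  33]
 [217 216 217 217 204 201 217 216 216 216  69  22  20  33  32  34  31]
 [215 218 217 218 218 217 217 217 217 217  71  17  16  35  34  34  32]
 [216 218 217 216 216 217 222 223 224 222  71  19  19  31  38  36  31]
 [217 218 217 217 217 224 226 226 229 226  75  23  23  35  34  35  29]
 [216 216 217 216 222 227 229 227 228 229  80  16  21  31  32  30  34]
 [217 217 218 197 226 230 229 222 225 225 116  33  26  28  30  30  31]
 [219 218 219 172 225 229 229 199 206 212 198  62  20  31  35  34  31]
 [218 217 195 149 203 225 229 209 198 214 226 116  35  29  37  35  61]
 [218 211 149  97 158 212 228 227 218 228 230 174  83  92 164 167 171]
 [219 205 117  57 125 160 184 214 214 217 199 153 117 179 214 217 218]
 [219 206 115  54  90  94 115 149 166 163 123  72 126 213 218 217 219]
 [219 214 128  67  50  53  81  73  91  90  61  52 150 216 217 216 216]
 [218 217 178 105  59  46  50  52  49  48  50  91 186 216 220 220 217]
 [218 220 214 178 107  65  58  54  55  56  94 159 211 218 217 218 216]
 [218 218 218 214 186 148 130 110 116 153 180 206 218 218 218 218 218]
 [219 218 218 219 218 206 196 189 191 207 217 217 219 218 216 218 219]
 [217 219 219 220 218 218 217 218 219 217 217 217 219 217 217 218 216]
 [219 220 219 218 219 218 220 218 217 218 217 218 217 217 218 218 218]]
```

```bash
python3 -m handwheel '[[0,[-30,0,0],0],[0,[-40,0,0],0],[0,[-40,0,0],0],[0,[-20,0,-20],0],[0,[0,0,0],0]]' >/dev/null
python3 -m handwheel '[[0,[0,0,0],0],[0,[0,0,0],0],[0,[0,0,0],0]]' >/dev/null
python3 - <<'E'
from h import *
go([0,0,0])
S=robot.get_image("side")[:,:,::-1]; cv2.imwrite("pics/side17.png",S); print(S[160:174,311:325].mean(2).astype(int))
T=robot.get_image("top")[:,:,::-1]; cv2.imwrite("pics/top17.png",T); print(T[193:208,266:290].mean(2).astype(int))
E
```

```text
t 39.8 TCP [615.  -69.2 157.5] yaw 97.15 F [ 0.3 -0.6 -0.5] grip 0.7 -> shift [ 144.9 -601.2  159.3] rows 15.576357188353407
[[217 220 219 205 203 218 218 219 218 219 189  67  28  59]
 [219 218 219 220 220 220 219 219 218 218 218 115  41  82]
 [220 218 217 221 218 207 194 202 201 192 187 146 141 153]
 [200 194 190 187 199 190 210 222 205 184 163 142 155 150]
 [222 203 174 163 151 157 190 201 175 160 138 108  98  85]
 [199 174 144 132 104  93  96  89  83  95 121 117 109 112]
 [ 85  96  83 118 118 147  99 144 151 186 202 185 190 192]
 [174 139 104 156 199 214 196 198 218 228 230 208 218 219]
 [213 151  98 160 215 228 229 219 230 230 217 184 216 219]
 [207 120  53 133 164 186 215 217 218 200 153 146 214 220]
 [210 115  54  89  93 111 151 162 165 123  72 126 215 220]
 [216 126  68  54  51  86  72  93  88  67  58 148 215 219]
 [219 178 110  62  47  49  54  52  51  48  92 186 217 219]
 [220 216 180 108  66  59  56  59  60  95 161 213 219 221]]
[[139 138 138 140 138 139 138 139 137 138 138 138 138 138 139 138 139 138
  139 138 138 138 138 137]
 [138 139 138 139 138 136 136 133 132 135 136 1
[... 667 characters left out ...]
38 131 106  83  70  57  63  94 135 163 168 167 167 169 170 170 166
  147 139 137 139 138 139]
 [137 137 132 108  85  71  55  53  76 113 153 169 171 172 170 172 169 159
  144 139 139 138 138 138]
 [138 137 132 115  85  71  55  48  59  86 129 154 167 170 169 167 160 149
  141 138 137 138 137 138]
 [139 139 136 124  95  72  58  46  44  61  88 115 138 156 160 157 149 142
  140 139 138 138 138 138]
 [137 138 138 132 111  87  65  51  43  44  57  75 104 133 144 144 142 140
  138 137 137 138 137 138]
 [138 138 138 137 128 112  89  74  63  61  69  90 113 131 137 138 139 138
  139 137 137 139 137 139]
 [139 139 137 137 135 131 118 112 105 105 111 120 131 136 138 138 138 139
  138 139 139 137 138 139]]
```

The middle disc is now at top-view column 279 (expected 277.9; the seated thin and fat cells show the same +1 px bias), and the push met a firm stop, so it is seated. Now the switch: closed fingers go in front of the ball at (674,142.5).

```bash
python3 -c "
from h import *
go([673.8+45*.123,142.5-45*.9925,88])"
python3 -m handwheel '[[0,[20,15,0],0],[0,[30,25,0],0],[0,[35,15,0],0],[0,[35,15,0],0],[0,[25,11,0],0]]' 10 >/dev/null
python3 -m handwheel '[[0,[10,3,20],0],[0,[0,0,25],0],[0,[0,0,15],0],[0,[0,0,5],0],[0,[0,0,0],0]]' >/dev/null
python3 -m handwheel '[[0,[0,0,0],0],[0,[0,0,0],0]]' >/dev/null
python3 -c "
from h import *
go([673.8+45*.123,142.5-45*.9925,88])"
```

```text
t 39.9 TCP [615.3 -69.4 158. ] yaw 97.16 F [-0.2 -0.2  0.3] grip 0.3 -> shift [157.8  84.5  70. ] rows 4.688730203818382
t 40.9 TCP [681.5  92.4  96. ] yaw 97.0 F [-0.1 -1.   0. ] grip 0.7 -> shift [ 5.7 -1.5  8. ] rows 0.24169620309872433
```

```bash
python3 -m handwheel '[[0,[5,-1.5,5],0],[0,[5,0,3],0],[0,[5,0,0],0],[0,[5,0,0],0],[0,[5,0,0],0]]' | grep -E "pos|force"
python3 -m handwheel '[[0,[5,0,0],0],[0,[5,0,0],0],[0,[5,0,0],0],[0,[5,0,0],0],[0,[5,0,0],0]]' | grep -E "pos|force"
python3 -m handwheel '[[0,[5,0,0],0],[0,[5,0,0],0],[0,[5,0,0],0],[0,[5,0,0],0],[0,[0,0,0],0]]' | grep -E "pos|force"
```

```text
position: [675.9, 118.3, 86.5]
force: [-0.5, 0.2, 0.4]
position: [672.9, 142.8, 86.4]
force: [-0.1, -0.5, 1.9]
position: [670.0, 163.5, 86.0]
force: [-0.4, 0.5, -0.5]
```

```bash
python3 -m handwheel '[[0,[4,0,0],0],[0,[4,0,0],0],[0,[0,0,0],0],[0,[0,0,0],0]]' | grep -E "pos|force"
python3 -m handwheel '[[0,[3,0,0],0],[0,[0,0,0],0],[0,[0,0,0],0]]' | grep -E "pos|force"
python3 -m handwheel '[[0,[2,0,0],0],[0,[0,0,0],0],[0,[0,0,0],0]]' | grep -E "pos|force"
python3 -m handwheel '[[0,[2,0,0],0],[0,[0,0,0],0],[0,[0,0,0],0]]' | grep -E "pos|force"
```

```text
position: [669.3, 170.5, 86.2]
force: [0.2, -0.1, 0.2]
position: [669.1, 172.6, 86.2]
force: [0.5, -2.4, -1.4]
position: [669.1, 173.0, 86.3]
force: [0.5, -6.8, -0.6]
position: [669.1, 173.2, 86.2]
force: [1.4, -12.5, -1.2]
```

Hard stop at y≈173 with 12.5 N. I retreat and check.

```bash
python3 -m handwheel '[[0,[-10,0,0],0],[0,[-25,0,0],0],[0,[-35,0,0],0],[0,[-35,0,-15],0],[0,[-35,0,-25],0]]' >/dev/null
python3 -m handwheel '[[0,[-35,0,-20],0],[0,[-35,-30,0],0],[0,[-35,-30,0],0],[0,[-35,-30,0],0],[0,[-20,-35,0],0]]' >/dev/null
python3 -m handwheel '[[0,[-10,-35,0],0],[0,[0,-35,0],0],[0,[0,-30,0],0],[0,[0,0,0],0],[0,[0,0,0],0]]' >/dev/null
python3 -m handwheel '[[0,[0,0,0],0],[0,[0,0,0],0]]' >/dev/null
python3 - <<'E'
from h import *
exec(open("chk.py").read().replace("(330,145,360,175)","(330,135,365,175)").replace("(255,160,290,182)","(245,155,285,182)"))
# changes elsewhere: tape, wrench, tin, look-alikes compared with the first top picture
T0=cv2.imread("pics/top0.png")
for nm,(x0,y0,x1,y1) in dict(tape=(150,232,198,280),wrench=(310,140,380,170),tin=(425,145,465,185),yellow=(358,216,373,231),blue=(404,257,421,270),dock=(238,160,308,282)).items():
    print(nm,"mean abs diff",np.abs(T[y0:y1,x0:x1].astype(int)-T0[y0:y1,x0:x1]).mean().round(1))
for z in(95,): print("ball top-view at z95, expected y~195:",[onz("top",*b[0],z)[:2].round(1) for b in bl(T,(245,155,285,182),lambda h,s,v:(v>185),60)])
for u,v in((278,200),): print(T[v-3:v+4,u-6:u+8].mean(2).astype(int))
E
```

```text
t 44.75 TCP [ 491.7 -145.8  145.8] yaw 97.1 F [-0.1 -0.4 -0.5] grip 1.1 -> shift [ 205.5 -470.   145.4] rows 13.004492332863062
side cells []
top cells []
side ball [([340.1, 153.7], [8.25, 6.75]), ([344.3, 167.4], [10.0, 14.75]), ([332.7, 169.8], [9.75, 14.5])]
top ball [([275.9, 174.3], [7.0, 14.25]), ([254.3, 171.1], [8.75, 8.75])]
thin exp top-disc side [267.6 169.7] top [286.5 256. ]
fat exp top-disc side [294.  166.9] top [282.8 226.4]
mid exp top-disc side [317.7 165.5] top [277.9 199.9]
tape mean abs diff 7.2
wrench mean abs diff 7.4
tin mean abs diff 7.9
yellow mean abs diff 6.3
blue mean abs diff 43.2
dock mean abs diff 10.2
ball top-view at z95, expected y~195: [array([659.9, 136.6]), array([667.9, 193.1])]
[[ 67  64  84 117 149 165 170 169 168 165 158 145 138 135]
 [ 57  62 100 139 163 170 168 167 167 167 167 155 142 136]
 [ 54  64 107 151 167 166 158 160 164 168 169 162 145 138]
 [ 55  65 103 148 166 165 155 160 165 167 169 164 147 137]
 [ 55  62  94 134 160 167 163 165 166 169 169 162 145 138]
 [ 52  53  75 112 151 166 170 169 169 168 166 156 142 137]
 [ 55  46  59  85 126 153 164 166 168 166 159 147 138 136]]
```

```bash
python3 - <<'E'
import cv2,numpy as np
for f in("side0","side17","sideN"):
    h=cv2.cvtColor(cv2.imread(f"pics/{f}.png"),cv2.COLOR_BGR2HSV)[220:320]
    for nm,lo,hi in(("blue",(105,150,60),(125,255,255)),("yellow",(25,180,120),(35,255,255))):
        p=cv2.findNonZero(cv2.inRange(h,lo,hi)); print(f,nm,None if p is None else (len(p),p.mean((0,1)).round(1)+[0,220]))
E
python3 -c "
from rig import robot
print(robot.sign_off(), robot.observe()['t'])"
```

```text
side0 blue (130, array([266.3, 273.4]))
side0 yellow (67, array([306.7, 231.5]))
side17 blue (133, array([266.3, 273.5]))
side17 yellow (71, array([306.8, 231.8]))
sideN blue (130, array([266.3, 273.4]))
sideN yellow (67, array([306.9, 231.2]))
the job is handed in; nothing more can be done
the job is handed in; nothing more can be done
```

All three cells are in their wells nub up, the switch is pushed over to the high side, and the job is handed in at about 45 s. The tool can't tilt, so I swivelled each cell in the grip by dragging its foot on the bench. Then I slid it along the well's axis and let it drop.

**Middle cell:** it gave trouble. It slid in the grip, first came down on the lip of its well, and after release hung there leaning too far forward. I nudged its top back with closed fingers until it met a firm stop at 8 N. Its top then sat where a seated cell should, within the 1 px offset the other two also show.

**Switch:** the push ended against a hard stop at about 12 N. The ball moved from y≈143 to y≈193 mm. That is about 51 mm of the 58 mm full swing, which fits a start slightly off the zero stop.

**Last checks:**
- The thin and fat cells' tops matched their seated positions to within about 1 px. I did not re-measure them after the switch push, because the gripper hid them in the side view.
- Rough height checks from the two views disagreed by about 4 mm, so the cells' full depth rests on the pixel match and, for the middle cell, the firm stop.
- The tape, wrench and tin showed no change in the top view.
- The yellow and blue look-alikes had not moved in the side view. The arm hid the blue one from above in the last picture.

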